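Clamp a glued-up case cheek in the ratchet press

ROBOT

A 7-joint arm with a two-finger parallel gripper is mounted at the origin on the work surface. World frame = base frame: x ahead of the robot, y to its left, z up, the work surface at z = 0. Lengths are in m, angles in degrees, forces in N, time in s.
With the tool pointing down it reaches from about 0.425 to 0.875 m from the base axis. Payload 4.7 kg.
Tool frame: the origin (TCP) lies on the mounting face of the last link; the fingertips stand 182 mm ahead of it and the grasp point (between the pads) lies 164 mm ahead of it (tcp_to_tips is the distance from the TCP to the fingertips, in m); z points along the fingers, y is the line along which they close (so a half turn about z gives the same grasp; the last joint's range is limited). The gripper opens to 87 mm and grips with 3 to 60 N. Pads are 19 mm wide; open, the fingers measure 117 mm over their backs; the gripper's body (75 mm by 190 mm) begins 51 mm behind the grasp point.
Start: joints at [74.719, 18.392, -4.016, 83.108, 1.295, 78.541, -3.26], TCP at [0.18, -0.625, 0.405] pointing down, gripper open.
Joint ranges: [-163.93, 163.93], [-17.29, 119.83], [-79.2, 71.16], [3.27, 140.29], [-89.18, 269.18], [5.43, 117.66], [-154.24, 154.24]. Speed limits (degrees/s): [147.25, 147.25, 180, 180, 180, 180, 180].

INTERFACE

Orientations are given as a 3x3 rotation matrix whose columns are the frame's x, y, z axes.
In Python, from bench import read_state, read_camera, calibration, sign_off, tcp_to_tips gives the robot as it stands.
- The arm moves only by the tool jog_arm, never from a script. Its argument "increments" is a list that holds one entry, the list of rows, each a list of 7 numbers: the shift along the world's x, y, z in units of 25 mm (1.0 is 25 mm), then the turn, a rotation vector about the world's x, y, z in units of 5 degrees (1.0 is 5 degrees), then the closure, from 0 (fully open) to 1 (shut). In form: [[[x, y, z, rx, ry, rz, fingers], ...]]. A call has 1 to 5 rows; each row is the pose to reach, as a shift and turn from the pose commanded when the call began; what a row does not reach only later rows make up. A row lasts 1/12 s, in which the tool goes at most 41.7 mm and 7.16 degrees, less where a joint would pass 70% of its speed; a pose out of reach is approached as far as the arm can. A call with a gripper value outside its range is refused whole. The fingers move at their own pace and stop on an object; the grip force is fixed at half the most. Time passes only in rows, so rows that repeat a pose let the fingers close. It gives the time, the measured TCP pose, the force, the opening and the grip force at its end, in the units of the state.
- read_state(): the state, without advancing time (a new reading comes with each control period).
- read_camera(name): name is "side" or "top"; returns (picture, depth): 420x560x3 uint8, blue, green, red; 420x560 float32, m along the optical axis (not along the pixel's ray), 0 where there is no reading.
- calibration(name): a dict with "camera_matrix" (3x3 intrinsics, pixels), "distortion" ([k1, k2, p1, p2, k3] as OpenCV has them; the pictures are not rectified), "xyz" and "attitude" of the camera in the world. Camera axes: x right, y down, z forward; pixel columns grow to the right and rows downward; lengths in m; the calibration is good to about 2 mm. A picture is of the moment at which its call begins. calibration takes no time and is no camera call.
- sign_off(): hands the job in; it is judged then, once.
The state is a dict: "time": time; "joint_positions": joint angles; "dq": joint speeds; "joint_torque": joint torques, N m; "position": TCP position; "tool_rot": TCP orientation; "contact_force": force on the tool from outside, world axes, zero at the start; "torque": the same for the moment, N m; "grip_width": opening from 0.0 (shut) to 1.0 (fully open); "gripper_force": force on a finger pad.
Only numpy, scipy, OpenCV 4.12 (cv2) and the standard library are available. Lean on these libraries where they do the work, as an engineer would, in place of code of your own. Each camera call takes 0.05 s, during which the arm holds its last target. There are 200 camera calls.

TASK

Slide the freshly glued wooden case cheek along the bed of the four-post press until its far end is fully home against the end stop, flip the ratchet's direction selector over to the tightening side, and work the ratchet handle back and forth until the platen has the cheek clamped tight and the handle will go no further. Leave the selector on tightening, and do not knock over the glue bottle.

Things in the scene. Friction and masses are not known exactly. Their poses are not given: they have to be found in the camera images.
- press: Four-post screw press bolted to the bench; origin at bench level below the screw's axis, z up. Its x axis points away from the robot, its y axis runs along the bed to the end where the cheek goes in. Steel bed plate with its top at z = 20 mm, from y = -110 to +140 mm. Two guide rails along y, inner faces at x = -37 and +37 mm, tops at z = 32 mm. Rubber pad and moving platen hang above the bed.
- end_stop (a point): Middle of the face of the steel stop across the bed, at y = -55 mm of the press, 94 mm wide, top at z = 38 mm; axes as the press's. The cheek's inner end comes to rest against it.
- crosshead (a point): Centre of the top of the press's fixed crosshead plate (154 x 190 x 18 mm, top at z = 116 mm), on the screw's axis; axes as the press's. Four posts of diameter 16 mm stand at x = -60 and +60, y = -78 and +78 mm and rise to z = 150 mm. The ratchet sits on top, on the screw's end.
- screw (a joint): Turn of the press screw in rad, growing clockwise seen from above; clockwise lowers the platen 12 mm a turn. Starts between 0 and 0.8, the pad meets the cheek at about 2.1, and it comes up hard at 3.6, where the clamping is tight. It takes about 0.4 N m to turn, a little more once the pad presses, and stays where it is left.
- handle (a joint): Swing of the ratchet handle about the screw's vertical axis in rad, growing clockwise seen from above; 0 when it points along the press's -x. Range -0.70 to +0.70, where it meets the front posts. Selector on tightening: swung clockwise it takes the screw along, swung back it clicks (about 0.2 N m) and leaves the screw. 20 teeth: up to 0.31 rad is lost as a stroke begins. Stays where left.
- handle_grip (a point): Middle of the ratchet handle's black rubber grip, 160 mm from the screw's axis, at z = 139 mm. The grip is level and round, diameter 25 to 28 mm, 94 mm long; its x runs outwards along the handle, z up. Nearer the head, from 70 to 112 mm from the axis, is the steel shank, 18 mm wide. The space below the handle is free down to 40 mm above the bench.
- selector (a joint): Direction selector: dark steel lever on top of the round ratchet head (diameter 72 mm, top at z = 152 mm), its arm running back over the head. In rad: -0.42 loosening (start about -0.40), 0 in line with the handle, +0.42 tightening. Looking from the handle's end to the head, its tab is left of the handle's line in loosening, right in tightening. Needs about 4 N at the tab, stays where left.
- selector_tab (a point): Middle of the selector's upright thumb tab: 22 mm long (along the lever), 9 mm thick, 20 mm high, from z = 160 to 180 mm. It moves about 42 mm sideways over the head from end to end, on a circle of 52 mm about the pivot pin. Its x axis points from the tab to the pin, z up.
- selector_pivot (a point): Centre of the selector's vertical pivot pin, on top of the ratchet's neck at z = 152 mm, 42 mm from the screw's axis towards the handle's end. Turns with the handle; x runs outwards along the handle, z up.
- cheek: Glued-up case cheek: flat wooden board of two layers, 70 mm wide (x), 200 mm long (y), 20 mm thick, 0.19 kg, lying on the bed between the rails, under the pad. Origin at the centre of its underside, axes as the press's. Home, its end touches the stop: centre at y = +45 mm of the press, outer end at +145 mm. It starts 25 to 60 mm further out. A few newtons on its outer end slide it.
- pad: Rubber-faced pressing pad under the platen, 80 x 94 mm; origin at the centre of its underside. It starts 2 to 4 mm above the cheek and presses it with about 70 N when the screw is tight.
- glue_mid (a point): Middle of the standing white glue bottle, diameter 53 mm, 150 mm tall, on the bench beside the press; z up along the bottle.
Things that resemble listed ones, but are neither listed nor needed, are in the scene too. Of the things like the cheek, leave any that is grey or yellow; of the rest the larger one is meant.

How it is judged:
By the outcome, as a careful person would: the job done as asked, in the order asked, and still so for the second after the job is handed in, with the robot touching nothing.
It also fails if it takes over 67 s, if anything falls off the work surface, if the arm or the gripper's body presses on something with over 40 N, if the wrist force passes 120 N, or if a joint passes its speed limit or range.

## Working session

There is one attempt and no reset: what is moved stays moved. The work goes in short steps, Python scripts to look and compute and a tool call to move; the robot and the scene stay as the last step left them, time stands still between calls to the robot, and variables do not carry over. Pictures are saved under pics/ and viewed, at most 10 in all, crops included, and the job is handed in when it is done.

Besides the shell and the picture viewer there is one more tool, called after "Request:" as name([rows], argument=value, ...), one row to a line, values as JSON. jog_arm: Moves the arm, as the interface text tells. Its arguments: {"type":"object","properties":{"increments":{"type":"array","items":{"type":"array","items":{"type":"array","items":{"type":"number"}}}}},"required":["increments"]}

```bash
mkdir -p pics; cat > h.py <<'E'
import numpy as np, cv2
from bench import *
def cam(n):
    c=calibration(n); return np.array(c["camera_matrix"],float),np.array(c["distortion"],float),np.array(c["xyz"],float),np.array(c["attitude"],float)
def world(n,px,depth):
    K,D,t,R=cam(n); p=np.array(px,float).reshape(-1,1,2)
    u=cv2.undistortPoints(p,K,D).reshape(-1,2); r=np.c_[u,np.ones(len(u))]
    return (r*np.array(depth).reshape(-1,1))@R.T+t
def onplane(n,px,z):
    K,D,t,R=cam(n); p=np.array(px,float).reshape(-1,1,2)
    u=cv2.undistortPoints(p,K,D).reshape(-1,2); r=np.c_[u,np.ones(len(u))]@R.T
    return t+r*((z-t[2])/r[:,2])[:,None]
def pix(n,P):
    K,D,t,R=cam(n); P=(np.array(P,float).reshape(-1,3)-t)@R
    return cv2.projectPoints(P,np.zeros(3),np.zeros(3),K,D)[0].reshape(-1,2)
E
python3 - <<'E'
from h import *
for n in("top","side"):
    p,d=read_camera(n); cv2.imwrite(f"pics/{n}0.png",p); np.save(f"{n}0.npy",d); print(calibration(n))
print(read_state())
E
```

```text
{'camera_matrix': array([[544.07042419,   0.        , 284.7405068 ],
       [  0.        , 544.07042419, 205.77720379],
       [  0.        ,   0.        ,   1.        ]]), 'distortion': array([0.05522773, 0.        , 0.        , 0.        , 0.        ]), 'xyz': array([ 0.24427511, -0.02716216,  1.35436642]), 'attitude': array([[-0.02132563, -0.98526303,  0.16971143],
       [-0.99968349,  0.01874814, -0.01677574],
       [ 0.01334674, -0.17001547, -0.98535101]])}
{'camera_matrix': array([[418.12020958,   0.        , 279.60932986],
       [  0.        , 418.12020958, 213.88514844],
       [  0.        ,   0.        ,   1.        ]]), 'distortion': array([-0.10916627,  0.        ,  0.        ,  0.        ,  0.        ]), 'xyz': array([ 0.38732762, -0.67563073,  0.77507935]), 'attitude': array([[ 0.99735146, -0.0490356 ,  0.05371747],
       [-0.07260165, -0.71551944,  0.69480999],
       [ 0.00436547, -0.69686974, -0.71718443]])}
{'time': 0.1, 'joint_positions': array([74.71726663, 18.43537823, -4.01502825, 83.16730598,  1.29862796,
       78.54047059, -3.2609501 ]), 'dq': array([-0.04560583, -0.08508708,  0.03816856, -0.20528639,  0.03381948,
       -0.01142196, -0.04881677]), 'joint_torque': array([ 1.46314469e-04, -4.92571628e+01, -4.05673608e-01, -3.13397312e+01,
       -6.41508261e-02,  3.94930376e-02,  6.23473488e-05]), 'position': array([ 0.18005659, -0.6243803 ,  0.40376946]), 'tool_rot': array([[ 9.60819699e-01,  2.77173439e-01, -6.25507658e-04],
       [ 2.77174099e-01, -9.60818388e-01,  1.59471834e-03],
       [-1.58985693e-04, -1.70561132e-03, -9.99998533e-01]]), 'contact_force': array([-0.13497108,  0.02503842,  0.12830938]), 'torque': array([-0.02990377,  0.03263264, -0.03446199]), 'gripper_force': 0.0, 'grip_width': 1.0013148022634721}
```

View pics/top0.png

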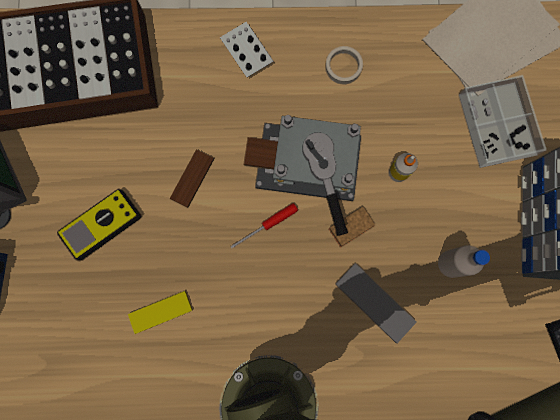

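View pics/side0.png

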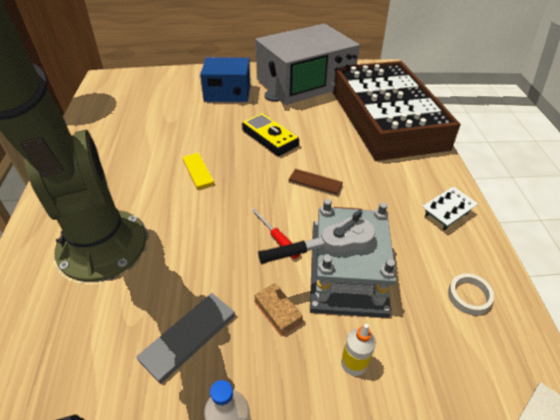

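The top view shows the press around (318,158), with post caps near (288,121), (355,130), (350,194) and (280,181). The cheek's end sticks out on the left at (247,152), the handle grip is near (337,213), and the selector is on the head near (316,152). The glue bottle is at (403,165).

```bash
python3 - <<'E'
from h import *
p=cv2.imread("pics/top0.png"); d=np.load("top0.npy")
c=p[105:245,235:425]; cv2.imwrite("pics/top0c.png",cv2.resize(c,None,fx=4.2,fy=4.2,interpolation=cv2.INTER_CUBIC))
posts=[(288,121),(355,130),(350,194),(280,181)]
w=onplane("top",posts,0.15); print(w.round(4)); print(w.mean(0))
# depth point cloud: grip / cheek
v,u=np.mgrid[100:250,230:430]; P=world("top",np.c_[u.ravel(),v.ravel()],d[v,u].ravel()).reshape(*u.shape,3)
col=p[100:250,230:430].astype(int)
z=P[...,2]
for name,m in dict(tab=(z>.166)&(z<.19)&(v<175)&(u<345)&(u>295),plate=(abs(z-.116)<.006),cheek=(abs(z-.04)<.008)&(col[...,2]>col[...,0]+25)&(u<280),grip=(z>.12)&(col.max(2)<60)&(v>185),bottle=(z>.06)&(u>385),head=(abs(z-.152)<.005)&(u<345)).items():
    m=m.astype(np.uint8); n,l,s,ce=cv2.connectedComponentsWithStats(m)
    if n<2: print(name,0); continue
    k=1+s[1:,4].argmax(); q=P[l==k]; r=cv2.minAreaRect((q[:,:2]*1000).astype(np.float32))
    print(name,s[k,4],q.mean(0).round(4),z[l==k].max().round(3),"rect",np.round(r[0],1),np.round(r[1],1),round(r[2],1),np.round(cv2.boxPoints(r)).tolist())
E
```

```text
[[ 0.6499 -0.0594  0.15  ]
 [ 0.6256 -0.2131  0.15  ]
 [ 0.4759 -0.1955  0.15  ]
 [ 0.5088 -0.0382  0.15  ]]
[ 0.56502931 -0.12654518  0.15      ]
tab 54 [ 0.5863 -0.1048  0.1776] 0.184 rect [ 587.2 -104.9] [21.7 10.3] 34.7 [[575.0, -107.0], [581.0, -115.0], [599.0, -103.0], [593.0, -95.0]]
plate 3292 [ 0.5886 -0.1225  0.1166] 0.122 rect [ 586.9 -126. ] [189.9 155.9] 81.4 [[496.0, -208.0], [650.0, -231.0], [678.0, -44.0], [524.0, -20.0]]
cheek 839 [0.607  0.009  0.0406] 0.048 rect [607.6   8.7] [76.9 71.9] 80.7 [[566.0, -24.0], [637.0, -35.0], [649.0, 41.0], [578.0, 52.0]]
grip 444 [ 0.4295 -0.1628  0.1551] 1.354 rect [ 348.6 -122.2] [ 76.7 271.7] 63.4 [[210.0, -96.0], [453.0, -217.0], [487.0, -149.0], [244.0, -27.0]]
bottle 462 [ 0.5522 -0.3345  0.1066] 1.354 rect [ 419.5 -185.4] [ 51.1 469.4] 41.7 [[244.0, -27.0], [557.0, -378.0], [595.0, -344.0], [282.0, 7.0]]
head 921 [ 0.5672 -0.1318  0.1525] 0.157 rect [ 561.1 -128. ] [120.7  70.2] 3.8 [[499.0, -97.0], [503.0, -167.0], [624.0, -159.0], [619.0, -89.0]]
```

View pics/top0c.png

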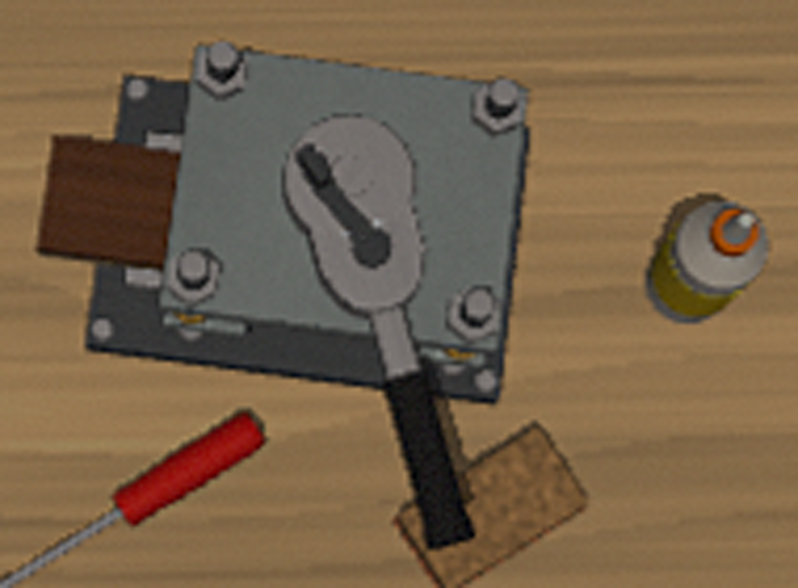

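The crop confirms the layout: the head is at about (350,190) in the crop, the tab at (315,165) is on the loosening side, the pivot is at (372,245), and the grip runs from (400,380) to (455,540). The press centre is about (0.587, -0.126) with yaw -8.5°. The cheek's outer end is about 30 mm short of home. I'm moving above the outer end first, with the tool's closing line along the press's x.

Request:
jog_arm([
  [[0.7,1.1,0.8,0,0,0.52,1],[1.4,2.2,1.6,0,0,1.04,1],[2.1,3.3,2.4,0,0,1.56,1],[2.8,4.4,3.2,0,0,2.08,1],[3.5,5.5,4,0,0,2.6,1]],
])

```text
time: 0.52
position: [0.2682, -0.4855, 0.5052]
tool_rot: [[0.873, 0.488, -0.001], [0.488, -0.873, 0.001], [-0.0, -0.001, -1.0]]
contact_force: [0.6, 0.6, -1.4]
grip_width: 0.712
gripper_force: 0.0
```

Request:
jog_arm([
  [[0.7,1.1,0,0,0,0.52,1],[1.4,2.2,0,0,0,1.04,1],[2.1,3.3,0,0,0,1.56,1],[2.8,4.4,0,0,0,2.08,1],[3.5,5.5,0,0,0,2.6,1]],
])

```text
time: 0.93
position: [0.3556, -0.348, 0.5045]
tool_rot: [[0.741, 0.672, -0.0], [0.672, -0.741, 0.0], [-0.0, -0.0, -1.0]]
contact_force: [1.3, -0.4, 0.4]
grip_width: 0.32
gripper_force: 0.0
```

Request:
jog_arm([
  [[0.7,1.1,0,0,0,0.52,1],[1.4,2.2,0,0,0,1.04,1],[2.1,3.3,0,0,0,1.56,1],[2.8,4.4,0,0,0,2.08,1],[3.5,5.5,0,0,0,2.6,1]],
])

```text
time: 1.35
position: [0.4431, -0.2105, 0.5045]
tool_rot: [[0.571, 0.821, -0.0], [0.821, -0.571, -0.0], [-0.0, -0.0, -1.0]]
contact_force: [-0.0, -0.1, -0.0]
grip_width: 0.018
gripper_force: 0.0
```

Request:
jog_arm([
  [[0.7,1.1,0,0,0,0.52,1],[1.4,2.2,0,0,0,1.04,1],[2.1,3.3,0,0,0,1.56,1],[2.8,4.4,0,0,0,2.08,1],[3.5,5.5,0,0,0,2.6,1]],
])

```text
time: 1.77
position: [0.5305, -0.0731, 0.5046]
tool_rot: [[0.371, 0.929, -0.0], [0.929, -0.371, -0.0], [-0.0, -0.0, -1.0]]
contact_force: [0.2, -0.2, -0.0]
grip_width: 0.002
gripper_force: 0.0
```

Request:
jog_arm([
  [[0.7,1.1,0,0,0,0.52,1],[1.4,2.2,0,0,0,1.04,1],[2.1,3.3,0,0,0,1.56,1],[2.8,4.4,0,0,0,2.08,1],[3.5,5.5,0,0,0,2.6,1]],
])

```text
time: 2.18
position: [0.6183, 0.0641, 0.5043]
tool_rot: [[0.153, 0.988, -0.001], [0.988, -0.153, -0.0], [-0.0, -0.001, -1.0]]
contact_force: [0.7, 0.3, -0.1]
grip_width: 0.005
gripper_force: 0.0
```

```bash
python3 - <<'E'
from h import *
s=read_state(); print(s["time"],s["position"],s["tool_rot"].round(3).tolist(),s["joint_positions"].round(1))
w=onplane("top",[(287.9,119.3),(354,128.3),(348.1,177.6),(281.4,168.8)],0.152); print("posts",w.round(4).tolist(),w.mean(0))
p=lambda a:(a[0]/4.2+235,a[1]/4.2+105)
c=w.mean(0)
print("grip ends",onplane("top",[p((405,380)),p((450,535))],.139))
print("head c",onplane("top",[p((350,180))],.152),"pivot",onplane("top",[p((372,245))],.16),"tab top",onplane("top",[p((312,158))],.18))
for n in("side",):
    im,d=read_camera(n); cv2.imwrite("pics/side1.png",im); np.save("side1.npy",d)
ps=[(327,208),(383,209),(389,266),(325,263)]
print("side posts",onplane("side",ps,.152).round(4).tolist())
E
```

```text
2.1833 [0.61825696 0.06405519 0.5043038 ] [[0.153, 0.988, -0.001], [0.988, -0.153, -0.0], [-0.0, -0.001, -1.0]] [ 25.7  18.2 -44.3  76.8  12.6  90.  -26. ]
posts [[0.6533, -0.0592, 0.152], [0.629, -0.2107, 0.152], [0.5134, -0.1925, 0.152], [0.5366, -0.0419, 0.152]] [ 0.58306957 -0.12606175  0.152     ]
grip ends [[ 0.47536897 -0.1546215   0.139     ]
 [ 0.39042762 -0.17567992  0.139     ]]
head c [[ 0.58416272 -0.12724176  0.152     ]] pivot [[ 0.5455958  -0.13728583  0.16      ]] tab top [[ 0.58869598 -0.10505912  0.18      ]]
side posts [[0.5351, -0.0616, 0.152], [0.6537, -0.0726, 0.152], [0.6284, -0.2216, 0.152], [0.5094, -0.2056, 0.152]]
```

View pics/side1.png

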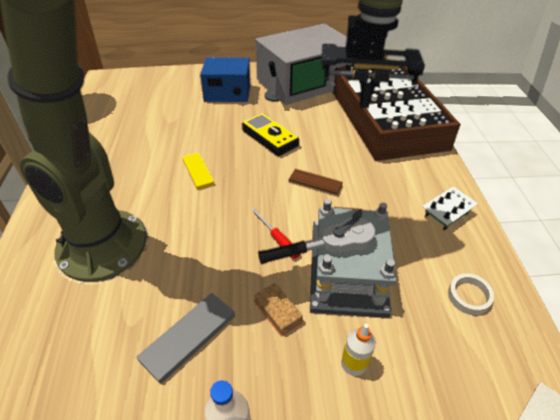

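Request:
jog_arm([
  [[-0.15,0.31,-1.2,0,0,0,1],[-0.15,0.31,-2.4,0,0,0,1],[-0.15,0.31,-3.6,0,0,0,1],[-0.15,0.31,-4.8,0,0,0,1],[-0.15,0.31,-6.0,0,0,0,1]],
])

```text
time: 2.65
position: [0.6134, 0.0705, 0.353]
tool_rot: [[0.155, 0.988, -0.001], [0.988, -0.155, -0.0], [-0.0, -0.0, -1.0]]
contact_force: [0.6, -0.0, 0.2]
grip_width: 0.006
gripper_force: 0.0
```

Request:
jog_arm([
  [[0,0,-1.2,0,0,0,1],[0,0,-2.4,0,0,0,1],[0,0,-3.6,0,0,0,1],[0,0,-4.8,0,0,0,1],[0,0,-5.7,0,0,0,1]],
])

```text
time: 3.07
position: [0.6127, 0.07, 0.2092]
tool_rot: [[0.155, 0.988, -0.003], [0.988, -0.155, -0.0], [-0.001, -0.003, -1.0]]
contact_force: [-0.1, -1.0, -0.7]
grip_width: 0.005
gripper_force: 0.0
```

Request:
jog_arm([
  [[-0.03,-0.2,0,0,0,0,1],[-0.06,-0.4,0,0,0,0,1],[-0.09,-0.6,0,0,0,0,1],[-0.11,-0.7,0,0,0,0,1],[-0.12,-0.8,0,0,0,0,1]],
])

```text
time: 3.48
position: [0.6116, 0.0503, 0.2143]
tool_rot: [[0.156, 0.988, 0.003], [0.988, -0.156, 0.0], [0.001, 0.003, -1.0]]
contact_force: [-0.4, 2.2, 0.8]
grip_width: 0.007
gripper_force: 0.8
```

Request:
jog_arm([
  [[-0.02,-0.15,0,0,0,0,1],[-0.05,-0.3,0,0,0,0,1],[-0.07,-0.45,0,0,0,0,1],[-0.09,-0.6,0,0,0,0,1],[-0.11,-0.7,0,0,0,0,1]],
])

```text
time: 3.9
position: [0.6082, 0.0326, 0.2125]
tool_rot: [[0.155, 0.988, 0.0], [0.988, -0.155, -0.0], [-0.0, 0.0, -1.0]]
contact_force: [0.3, 1.3, 1.4]
grip_width: 0.004
gripper_force: 0.8
```

Request:
jog_arm([
  [[-0.01,-0.07,0,0,0,0,1],[-0.02,-0.14,0,0,0,0,1],[-0.03,-0.2,0,0,0,0,1],[-0.04,-0.26,0,0,0,0,1],[-0.04,-0.26,0,0,0,0,1]],
])

```text
time: 4.32
position: [0.6073, 0.0288, 0.2124]
tool_rot: [[0.153, 0.988, 0.002], [0.988, -0.153, 0.004], [0.004, 0.001, -1.0]]
contact_force: [1.7, 5.7, 0.2]
grip_width: 0.003
gripper_force: 3.0
```

```bash
python3 -c "
from h import *
s=read_state();print(s['position'],s['contact_force'])"
```

```text
[0.60729964 0.0287905  0.21236961] [1.66963993 5.65487823 0.16649772]
```

Request:
jog_arm([
  [[-0.01,-0.08,0,0,0,0,1],[-0.02,-0.16,0,0,0,0,1],[-0.02,-0.16,0,0,0,0,1],[-0.02,-0.16,0,0,0,0,1]],
])

```text
time: 4.65
position: [0.6072, 0.0278, 0.2129]
tool_rot: [[0.151, 0.989, 0.004], [0.988, -0.151, 0.008], [0.008, 0.002, -1.0]]
contact_force: [4.2, 12.1, -1.0]
grip_width: 0.003
gripper_force: 5.8
```

Request:
jog_arm([
  [[-0.01,-0.08,0,0,0,0,1],[-0.02,-0.16,0,0,0,0,1],[-0.02,-0.16,0,0,0,0,1],[-0.02,-0.16,0,0,0,0,1]],
])

```text
time: 4.98
position: [0.607, 0.0268, 0.2134]
tool_rot: [[0.149, 0.989, 0.006], [0.989, -0.149, 0.013], [0.013, 0.004, -1.0]]
contact_force: [3.6, 16.0, 0.0]
grip_width: 0.003
gripper_force: 8.6
```

The force has built up to 16 N and the cheek has stopped, so it is home. I'm retreating and moving to the left side of the selector tab.

Request:
jog_arm([
  [[0.09,0.6,0,0,0,0,1],[0.18,1.2,0,0,0,0,1],[0.18,1.2,1.4,0,0,0,1],[0.18,1.2,2.8,0,0,0,1],[0.18,1.2,4.2,0,0,0,1]],
])

```text
time: 5.4
position: [0.61, 0.0483, 0.3174]
tool_rot: [[0.154, 0.988, -0.003], [0.988, -0.154, -0.001], [-0.002, -0.003, -1.0]]
contact_force: [0.6, -0.7, -0.2]
grip_width: 0.004
gripper_force: 0.0
```

Request:
jog_arm([
  [[0,0,1.4,0,0,0,1],[0,0,2.8,0,0,0,1],[0,0,4.2,0,0,0,1],[-0.2,-1.3,4.2,0,0,0,1],[-0.4,-2.6,4.2,0,0,0,1]],
])

```text
time: 5.82
position: [0.6007, -0.0146, 0.4252]
tool_rot: [[0.15, 0.989, 0.005], [0.989, -0.15, -0.001], [-0.0, 0.005, -1.0]]
contact_force: [1.1, -0.6, -1.4]
grip_width: 0.004
gripper_force: 0.0
```

Request:
jog_arm([
  [[-0.14,-1.1,0,0,0,0,1],[-0.28,-2.2,0,0,0,0,1],[-0.28,-2.2,-1.4,0,0,0,1],[-0.28,-2.2,-2.8,0,0,0,1],[-0.28,-2.2,-3.0,0,0,0,1]],
])

```text
time: 6.23
position: [0.591, -0.0733, 0.3411]
tool_rot: [[0.157, 0.988, -0.011], [0.988, -0.157, 0.0], [-0.001, -0.011, -1.0]]
contact_force: [-2.3, -1.4, -1.0]
grip_width: 0.003
gripper_force: 0.0
```

```bash
python3 - <<'E'
from h import *
s=read_state();print(s['time'],s['position'],s['contact_force'])
im,d=read_camera("side"); c=im[150:330,230:450]; cv2.imwrite("pics/side2.png",cv2.resize(c,None,fx=3.3,fy=3.3,interpolation=cv2.INTER_CUBIC))
E
```

```text
6.2333 [ 0.59104867 -0.07328891  0.34112584] [-2.31465651 -1.35336399 -1.02493312]
```

View pics/side2.png

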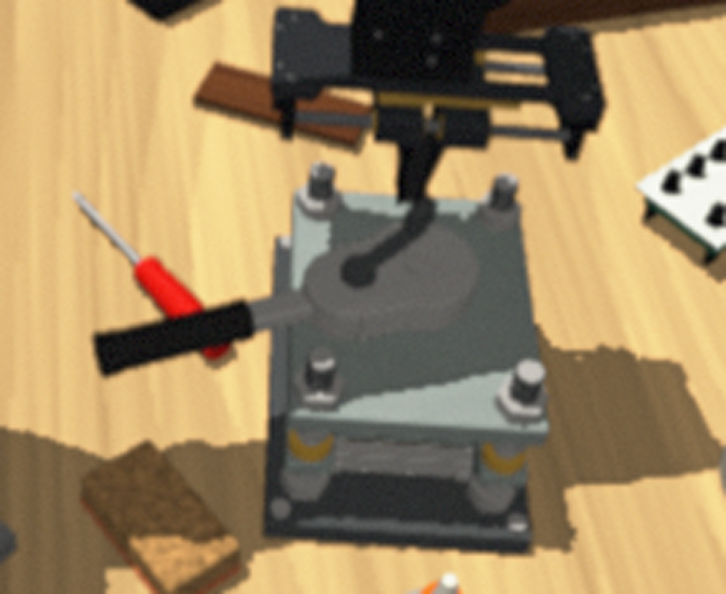

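The side view shows the fingers just behind the tab, which is near (425,210), and the handle swung to the right-hand front. Pushing the tab across now.

Request:
jog_arm([
  [[0,0,0,0,0,0,1],[0.05,-0.5,0,0,0,0,1],[0.1,-1.0,0,0,0,0,1],[0.15,-1.4,0,0,0,0,1],[0.15,-1.8,0,0,0,0,1]],
])

```text
time: 6.7
position: [0.6027, -0.1123, 0.351]
tool_rot: [[0.15, 0.989, 0.021], [0.989, -0.15, 0.008], [0.011, 0.019, -1.0]]
contact_force: [-0.6, 5.0, 4.8]
grip_width: 0.007
gripper_force: 1.8
```

Request:
jog_arm([
  [[0,-0.2,0,0,0,0,1],[0,-0.4,0,0,0,0,1],[0,-0.6,0,0,0,0,1],[0,-0.75,0,0,0,0,1],[0,-0.75,0,0,0,0,1]],
])

```text
time: 7.12
position: [0.5999, -0.1322, 0.3509]
tool_rot: [[0.152, 0.988, 0.009], [0.988, -0.152, 0.006], [0.007, 0.008, -1.0]]
contact_force: [3.4, 8.5, 3.0]
grip_width: 0.005
gripper_force: 4.5
```

Request:
jog_arm([
  [[0,-0.1,0,0,0,0,1],[0,-0.2,0,0,0,0,1],[0,-0.25,0,0,0,0,1],[0,-0.25,0,0,0,0,1]],
])

```text
time: 7.45
position: [0.5998, -0.1338, 0.3508]
tool_rot: [[0.148, 0.989, 0.007], [0.989, -0.148, 0.012], [0.013, 0.006, -1.0]]
contact_force: [2.5, 15.5, 3.8]
grip_width: 0.007
gripper_force: 8.3
```

Request:
jog_arm([
  [[0,0.6,0,0,0,0,1],[0,1.2,0,0,0,0,1],[0,1.2,1.4,0,0,0,1],[-0.7,2.4,2.4,0,0,0,1],[-1.4,3.6,2.4,0,0,0,1]],
])

```text
time: 7.87
position: [0.5639, -0.0529, 0.413]
tool_rot: [[0.16, 0.987, 0.009], [0.987, -0.16, -0.002], [-0.001, 0.009, -1.0]]
contact_force: [1.3, 1.2, 1.2]
grip_width: 0.006
gripper_force: 0.0
```

```bash
python3 - <<'E'
from h import *
s=read_state();print(s['time'],s['position'],s['contact_force'])
im,d=read_camera("side"); c=im[150:330,230:450]; a=cv2.resize(c,None,fx=2.2,fy=2.2,interpolation=cv2.INTER_CUBIC)
im,d=read_camera("top"); np.save("top3.npy",d); cv2.imwrite("top3.png",im);c=im[105:245,235:400]; b=cv2.resize(c,(int(165*396/140),396),interpolation=cv2.INTER_CUBIC)
o=np.hstack([a,b]);o=o[:,:];print(o.shape);cv2.imwrite("pics/both3.png",cv2.resize(o,(800,int(800*o.shape[0]/o.shape[1]))))
E
```

```text
7.8667 [ 0.56393121 -0.05292683  0.41297125] [1.34146655 1.16567866 1.18313967]
(396, 950, 3)
```

View pics/both3.png

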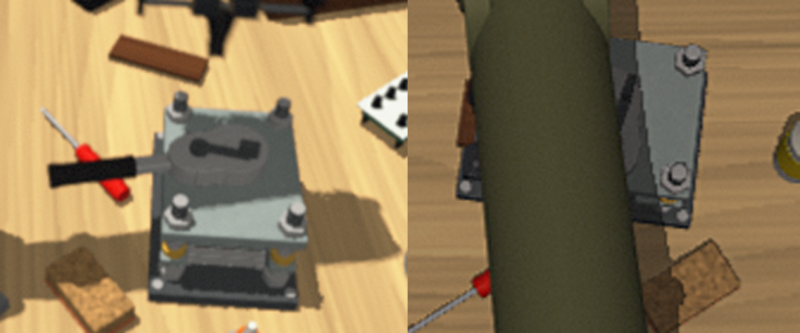

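```bash
python3 - <<'E'
from h import *
f=2.2*800/950
p=lambda a:(a[0]/f+230,a[1]/f+150)
g=onplane("side",[p((52,175)),p((132,166))],.139); piv=onplane("side",[p((197,150))],.162)[0]; tab=onplane("side",[p((252,142)),],.18)[0]
print(g,piv,tab)
d=g[1]-g[0]; a=np.arctan2(d[1],d[0]); e=tab-piv; b=np.arctan2(e[1],e[0])
print("handle(-) dir deg",np.degrees(a),"lever",np.degrees(b),np.linalg.norm(e[:2]), "selector",a-b,"handle",-(a+np.radians(8.8)))
E
```

```text
[[ 0.38625235 -0.14072922  0.139     ]
 [ 0.47301078 -0.134012    0.139     ]] [ 0.54145111 -0.13617275  0.162     ] [ 0.59653763 -0.14498002  0.18      ]
handle(-) dir deg 4.427260824303903 lever -9.083610246239484 0.055786134939637765 selector 0.23580918499343317 handle -0.23085925240416233
```

The left panel shows the tab now right of the handle's line, with the pin at (195,148) and the tab at (253,145). The handle turned slightly clockwise. I need a closer look to confirm the selector is fully over.

```bash
python3 - <<'E'
from h import *
im,d=read_camera("side"); cv2.imwrite("side4.png",im); c=im[190:270,250:400]; cv2.imwrite("pics/side4.png",cv2.resize(c,None,fx=5.3,fy=5.3,interpolation=cv2.INTER_CUBIC))
E
```

```text
(no output)
```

View pics/side4.png

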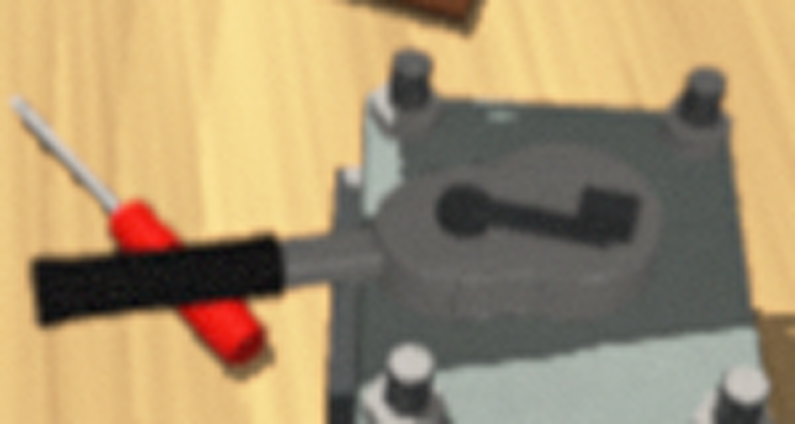

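```bash
python3 - <<'E'
from h import *
q=lambda z,*a:onplane("side",[(x/5.3+250,y/5.3+190) for x,y in a],z)
ang=lambda e:np.degrees(np.arctan2(e[1],e[0]))
g=q(.139,(37,292),(280,266),(335,261)); pin=q(.163,(463,210))[0]; t18=q(.18,(612,200))[0]; lev=q(.160,(495,217),(575,229))
posts=q(.15,(411,62),(707,82),(742,383),(410,360)); print("posts",posts.round(4).tolist(),posts.mean(0))
print(g.round(4).tolist(),pin,t18)
print("handle",ang(g[2]-g[0]),ang(g[1]-g[0]),"handle by axis",ang(np.array([.585,-.126,0])-g[:2].mean(0)),"lever pin-tab",ang(t18-pin),"edge line",ang(lev[1]-lev[0]),np.linalg.norm((t18-pin)[:2]))
E
```

```text
posts [[0.5396, -0.0407, 0.15], [0.658, -0.0602, 0.15], [0.6333, -0.2116, 0.15], [0.516, -0.1924, 0.15]] [ 0.58674597 -0.12622229  0.15      ]
[[0.384, -0.1422, 0.139], [0.476, -0.1358, 0.139], [0.4971, -0.1348, 0.139]] [ 0.54381722 -0.13366902  0.163     ] [ 0.59484774 -0.14771821  0.18      ]
handle 3.7777338969659615 4.011062643931943 handle by axis 4.792818763658023 lever pin-tab -15.39273676573071 edge line -15.60815720095201 0.05292914541727973
```

The lever is at -15.5° and the handle is at about 4.3°, so the selector is about +0.35 to +0.4, on the tightening side. It took 15 N against its stop. Next I go over the grip with the tool yawed so the jaws straddle the handle, and work out the arc steps.

Request:
jog_arm([
  [[-0.44,-0.3,0,0,0,-1.28,0.3],[-0.88,-0.6,0,0,0,-2.55,0.3],[-1.32,-0.89,0,0,0,-3.83,0.3],[-1.75,-1.18,0,0,0,-5.1,0.3]],
])

```text
time: 8.35
position: [0.5182, -0.0828, 0.4074]
tool_rot: [[0.571, 0.821, -0.0], [0.821, -0.571, -0.001], [-0.001, 0.001, -1.0]]
contact_force: [0.4, -0.6, -0.3]
grip_width: 0.223
gripper_force: 0.0
```

Request:
jog_arm([
  [[-0.44,-0.3,0,0,0,-1.28,0.3],[-0.88,-0.6,0,0,0,-2.55,0.3],[-1.32,-0.89,0,0,0,-3.83,0.3],[-1.75,-1.18,0,0,0,-5.1,0.3]],
])

```text
time: 8.68
position: [0.4743, -0.1123, 0.4076]
tool_rot: [[0.869, 0.495, -0.0], [0.495, -0.869, -0.001], [-0.001, 0.001, -1.0]]
contact_force: [-0.7, -0.7, 0.8]
grip_width: 0.523
gripper_force: 0.0
```

Request:
jog_arm([
  [[-0.44,-0.3,0,0,0,-1.28,0.3],[-0.88,-0.6,0,0,0,-2.55,0.3],[-1.32,-0.89,0,0,0,-3.83,0.3],[-1.75,-1.18,0,0,0,-5.1,0.3],[-1.75,-1.18,0,0,0,-5.1,0.3]],
])

```text
time: 9.1
position: [0.4294, -0.1429, 0.4075]
tool_rot: [[0.997, 0.072, -0.001], [0.072, -0.997, -0.002], [-0.001, 0.002, -1.0]]
contact_force: [-0.9, 0.3, -0.5]
grip_width: 0.696
gripper_force: 0.0
```

```bash
python3 - <<'E'
from h import *
s=read_state();print(s['time'],s['position'],s['tool_rot'].round(3).tolist(),s['joint_positions'].round(1),s['grip_width'])
c=np.array([.586,-.126]); r=.155
P=lambda t:c+r*np.array([np.cos(np.radians(171.2)-t),np.sin(np.radians(171.2)-t)])
def arc(a,b,n,per=5):
    ts=np.linspace(a,b,n+1)
    for k in range(0,n,per):
        print(np.round(ts[k],3),[[*np.round((P(t)-P(ts[k]))/.025,2).tolist(),0,0,0,round(float(-np.degrees(t-ts[k])/5),2)] for t in ts[k+1:k+per+1]])
print(P(-.235)); arc(-.235,.72,10); print(); arc(.72,-.72,15); print(); arc(-.72,.72,15)
E
```

```text
9.1 [ 0.42942623 -0.1428658   0.40751562] [[0.997, 0.072, -0.001], [0.072, -0.997, -0.002], [-0.001, 0.002, -1.0]] [ 49.9  -5.4 -32.5 108.3  -2.9  76.3 -67.7] 0.696279032842681
[ 0.43151337 -0.13860477]
-0.235 [[-0.02, 0.59, 0, 0, 0, -1.09], [0.02, 1.18, 0, 0, 0, -2.19], [0.11, 1.77, 0, 0, 0, -3.28], [0.26, 2.34, 0, 0, 0, -4.38], [0.46, 2.9, 0, 0, 0, -5.47]]
0.243 [[0.25, 0.53, 0, 0, 0, -1.09], [0.56, 1.04, 0, 0, 0, -2.19], [0.91, 1.52, 0, 0, 0, -3.28], [1.3, 1.96, 0, 0, 0, -4.38], [1.74, 2.36, 0, 0, 0, -5.47]]

0.72 [[-0.44, -0.4, 0, 0, 0, 1.1], [-0.83, -0.85, 0, 0, 0, 2.2], [-1.19, -1.33, 0, 0, 0, 3.3], [-1.49, -1.84, 0, 0, 0, 4.4], [-1.75, -2.38, 0, 0, 0, 5.5]]
0.24 [[-0.2, -0.56, 0, 0, 0, 1.1], [-0.35, -1.14, 0, 0, 0, 2.2], [-0.44, -1.72, 0, 0, 0, 3.3], [-0.47, -2.32, 0, 0, 0, 4.4], [-0.45, -2.91, 0, 0, 0, 5.5]]
-0.24 [[0.08, -0.59, 0, 0, 0, 1.1], [0.22, -1.17, 0, 0, 0, 2.2], [0.41, -1.73, 0, 0, 0, 3.3], [0.65, -2.28, 0, 0, 0, 4.4], [0.95, -2.79, 0, 0, 0, 5.5]]

-0.72 [[-0.29, 0.52, 0, 0, 0, -1.1], [-0.54, 1.06, 0, 0, 0, -2.2], [-0.73, 1.62, 0, 0, 0, -3.3], [-0.87, 2.2, 0, 0, 0, -4.4], [-0.95, 2.79, 0, 0, 0, -5.5]]
-0.24 [[-0.02, 0.59, 0, 0, 0, -1.1], [0.01, 1.19, 0, 0, 0, -2.2], [0.1, 1.78, 0, 0, 0, -3.3], [0.25, 2.35, 0, 0, 0, -4.4], [0.45, 2.91, 0, 0, 0, -5.5]]
0.24 [[0.25, 0.54, 0, 0, 0, -1.1], [0.56, 1.05, 0, 0, 0, -2.2], [0.91, 1.53, 0, 0, 0, -3.3], [1.31, 1.97, 0, 0, 0, -4.4], [1.75, 2.38, 0, 0, 0, -5.5]]
```

Request:
jog_arm([
  [[0.06,0.16,-1.1,0,0,0,0.3],[0.06,0.16,-2.2,0,0,0,0.3],[0.06,0.16,-3.3,0,0,0,0.3],[0.06,0.16,-4.2,0,0,0,0.3],[0.06,0.16,-4.2,0,0,0,0.5]],
])

```text
time: 9.52
position: [0.4311, -0.1357, 0.2983]
tool_rot: [[0.997, 0.083, -0.007], [0.083, -0.997, 0.003], [-0.007, -0.004, -1.0]]
contact_force: [-0.9, -0.4, 0.3]
grip_width: 0.672
gripper_force: 0.0
```

Request:
jog_arm([
  [[-0.02,0.59,0,0,0,-1.09,0.5],[0.02,1.18,0,0,0,-2.19,0.5],[0.11,1.77,0,0,0,-3.28,0.5],[0.26,2.34,0,0,0,-4.38,0.5],[0.46,2.9,0,0,0,-5.47,0.5]],
])

```text
time: 9.93
position: [0.4442, -0.0641, 0.3033]
tool_rot: [[0.921, -0.39, -0.001], [-0.39, -0.921, -0.003], [0.001, 0.003, -1.0]]
contact_force: [-0.9, -4.1, -2.6]
grip_width: 0.508
gripper_force: 1.9
```

Request:
jog_arm([
  [[0.25,0.53,0,0,0,-1.09,0.5],[0.56,1.04,0,0,0,-2.19,0.5],[0.91,1.52,0,0,0,-3.28,0.5],[1.3,1.96,0,0,0,-4.38,0.5],[1.74,2.36,0,0,0,-5.47,0.5]],
])

```text
time: 10.35
position: [0.4881, -0.005, 0.3033]
tool_rot: [[0.639, -0.769, -0.001], [-0.769, -0.639, -0.003], [0.002, 0.003, -1.0]]
contact_force: [-1.1, -3.8, -0.3]
grip_width: 0.501
gripper_force: 1.8
```

Request:
jog_arm([
  [[0,0,0,0,0,0,0.5]],
])

```text
time: 10.43
position: [0.4897, -0.003, 0.3038]
tool_rot: [[0.642, -0.766, 0.003], [-0.766, -0.642, 0.001], [0.001, -0.003, -1.0]]
contact_force: [-0.1, 0.4, 0.2]
grip_width: 0.503
gripper_force: 0.0
```

Request:
jog_arm([
  [[-0.44,-0.4,0,0,0,1.1,0.5],[-0.83,-0.85,0,0,0,2.2,0.5],[-1.19,-1.33,0,0,0,3.3,0.5],[-1.49,-1.84,0,0,0,4.4,0.5],[-1.75,-2.38,0,0,0,5.5,0.5]],
])

```text
time: 10.85
position: [0.4437, -0.0641, 0.3035]
tool_rot: [[0.927, -0.375, 0.001], [-0.375, -0.927, 0.0], [0.001, -0.001, -1.0]]
contact_force: [0.0, 1.4, 0.1]
grip_width: 0.497
gripper_force: 0.5
```

Request:
jog_arm([
  [[-0.2,-0.56,0,0,0,1.1,0.5],[-0.35,-1.14,0,0,0,2.2,0.5],[-0.44,-1.72,0,0,0,3.3,0.5],[-0.47,-2.32,0,0,0,4.4,0.5],[-0.45,-2.91,0,0,0,5.5,0.5]],
])

```text
time: 11.27
position: [0.4323, -0.1374, 0.3034]
tool_rot: [[0.996, 0.094, 0.0], [0.094, -0.996, -0.0], [0.0, 0.0, -1.0]]
contact_force: [0.2, 2.2, 0.4]
grip_width: 0.503
gripper_force: 0.7
```

Request:
jog_arm([
  [[0.08,-0.59,0,0,0,1.1,0.5],[0.22,-1.17,0,0,0,2.2,0.5],[0.41,-1.73,0,0,0,3.3,0.5],[0.65,-2.28,0,0,0,4.4,0.5],[0.95,-2.79,0,0,0,5.5,0.5]],
])

```text
time: 11.68
position: [0.4562, -0.2077, 0.3034]
tool_rot: [[0.84, 0.543, 0.0], [0.543, -0.84, -0.0], [-0.0, 0.0, -1.0]]
contact_force: [-0.3, 1.2, 0.9]
grip_width: 0.503
gripper_force: 0.6
```

Request:
jog_arm([
  [[0,0,0,0,0,0,0.5]],
])

```text
time: 11.77
position: [0.4569, -0.2094, 0.3034]
tool_rot: [[0.843, 0.538, 0.002], [0.538, -0.843, -0.001], [0.001, 0.002, -1.0]]
contact_force: [-0.6, 0.2, -0.1]
grip_width: 0.5
gripper_force: 0.0
```

Forward strokes take about 4 N and the return about 1.5 N of clicking, so the selector is tightening. Second stroke and return.

Request:
jog_arm([
  [[-0.29,0.52,0,0,0,-1.1,0.5],[-0.54,1.06,0,0,0,-2.2,0.5],[-0.73,1.62,0,0,0,-3.3,0.5],[-0.87,2.2,0,0,0,-4.4,0.5],[-0.95,2.79,0,0,0,-5.5,0.5]],
])

```text
time: 12.18
position: [0.4324, -0.1367, 0.3033]
tool_rot: [[0.997, 0.08, 0.003], [0.08, -0.997, -0.003], [0.003, 0.003, -1.0]]
contact_force: [1.9, -2.9, -2.1]
grip_width: 0.501
gripper_force: 1.8
```

Request:
jog_arm([
  [[-0.02,0.59,0,0,0,-1.1,0.5],[0.01,1.19,0,0,0,-2.2,0.5],[0.1,1.78,0,0,0,-3.3,0.5],[0.25,2.35,0,0,0,-4.4,0.5],[0.45,2.91,0,0,0,-5.5,0.5]],
])

```text
time: 12.6
position: [0.4438, -0.064, 0.3035]
tool_rot: [[0.921, -0.389, 0.002], [-0.389, -0.921, -0.004], [0.003, 0.002, -1.0]]
contact_force: [1.6, -4.8, -0.3]
grip_width: 0.499
gripper_force: 1.8
```

Request:
jog_arm([
  [[0.25,0.54,0,0,0,-1.1,0.5],[0.56,1.05,0,0,0,-2.2,0.5],[0.91,1.53,0,0,0,-3.3,0.5],[1.31,1.97,0,0,0,-4.4,0.5],[1.75,2.38,0,0,0,-5.5,0.5]],
])

```text
time: 13.02
position: [0.4874, -0.0048, 0.3032]
tool_rot: [[0.637, -0.771, -0.0], [-0.771, -0.637, -0.003], [0.003, 0.002, -1.0]]
contact_force: [-1.0, -4.5, 2.2]
grip_width: 0.501
gripper_force: 2.0
```

Request:
jog_arm([
  [[0,0,0,0,0,0,0.5]],
])

```text
time: 13.1
position: [0.4887, -0.0025, 0.3034]
tool_rot: [[0.641, -0.767, 0.002], [-0.767, -0.641, 0.001], [0.001, -0.002, -1.0]]
contact_force: [0.3, 0.4, -0.2]
grip_width: 0.504
gripper_force: 0.0
```

Request:
jog_arm([
  [[-0.44,-0.4,0,0,0,1.1,0.5],[-0.83,-0.85,0,0,0,2.2,0.5],[-1.19,-1.33,0,0,0,3.3,0.5],[-1.49,-1.84,0,0,0,4.4,0.5],[-1.75,-2.38,0,0,0,5.5,0.5]],
])

```text
time: 13.52
position: [0.4427, -0.0636, 0.3027]
tool_rot: [[0.926, -0.376, 0.0], [-0.376, -0.926, 0.001], [-0.0, -0.001, -1.0]]
contact_force: [0.3, 0.2, -0.6]
grip_width: 0.497
gripper_force: 0.6
```

Request:
jog_arm([
  [[-0.2,-0.56,0,0,0,1.1,0.5],[-0.35,-1.14,0,0,0,2.2,0.5],[-0.44,-1.72,0,0,0,3.3,0.5],[-0.47,-2.32,0,0,0,4.4,0.5],[-0.45,-2.91,0,0,0,5.5,0.5]],
])

```text
time: 13.93
position: [0.4314, -0.1367, 0.3026]
tool_rot: [[0.996, 0.093, -0.001], [0.093, -0.996, 0.001], [-0.001, -0.001, -1.0]]
contact_force: [0.0, 1.3, -0.1]
grip_width: 0.5
gripper_force: 0.7
```

Request:
jog_arm([
  [[0.08,-0.59,0,0,0,1.1,0.5],[0.22,-1.17,0,0,0,2.2,0.5],[0.41,-1.73,0,0,0,3.3,0.5],[0.65,-2.28,0,0,0,4.4,0.5],[0.95,-2.79,0,0,0,5.5,0.5]],
])

```text
time: 14.35
position: [0.4553, -0.2068, 0.3025]
tool_rot: [[0.84, 0.542, -0.001], [0.542, -0.84, 0.001], [-0.001, -0.001, -1.0]]
contact_force: [-1.5, 1.1, 0.2]
grip_width: 0.498
gripper_force: 0.6
```

Request:
jog_arm([
  [[0,0,0,0,0,0,0.5]],
])

```text
time: 14.43
position: [0.4562, -0.2086, 0.3027]
tool_rot: [[0.843, 0.537, 0.001], [0.537, -0.843, -0.0], [0.001, 0.001, -1.0]]
contact_force: [-1.0, -0.7, 0.3]
grip_width: 0.5
gripper_force: 0.0
```

Request:
jog_arm([
  [[-0.29,0.52,0,0,0,-1.1,0.5],[-0.54,1.06,0,0,0,-2.2,0.5],[-0.73,1.62,0,0,0,-3.3,0.5],[-0.87,2.2,0,0,0,-4.4,0.5],[-0.95,2.79,0,0,0,-5.5,0.5]],
])

```text
time: 14.85
position: [0.432, -0.1363, 0.3029]
tool_rot: [[0.997, 0.079, 0.003], [0.079, -0.997, -0.003], [0.002, 0.003, -1.0]]
contact_force: [3.6, -3.3, -1.9]
grip_width: 0.502
gripper_force: 2.0
```

Request:
jog_arm([
  [[-0.02,0.59,0,0,0,-1.1,0.5],[0.01,1.19,0,0,0,-2.2,0.5]],
])

```text
time: 15.02
position: [0.4323, -0.1066, 0.303]
tool_rot: [[0.994, -0.112, 0.003], [-0.112, -0.994, -0.003], [0.003, 0.003, -1.0]]
contact_force: [2.0, -4.6, -1.1]
grip_width: 0.502
gripper_force: 2.1
```

```bash
python3 - <<'E'
from h import *
c=np.array([.586,-.126]); r=.155
P=lambda t:c+r*np.array([np.cos(np.radians(171.2)-t),np.sin(np.radians(171.2)-t)])
a=-.048
while a<.7:
    print(round(a,3),[[*np.round((P(a+k*.03)-P(a))/.025,2).tolist(),0,0,0,round(-k*.03*180/np.pi/5,2),.5] for k in (1,2,3,4)]); a+=.12
E
```

```text
-0.048 [[0.02, 0.18, 0, 0, 0, -0.34, 0.5], [0.05, 0.37, 0, 0, 0, -0.69, 0.5], [0.08, 0.55, 0, 0, 0, -1.03, 0.5], [0.12, 0.73, 0, 0, 0, -1.38, 0.5]]
0.072 [[0.04, 0.18, 0, 0, 0, -0.34, 0.5], [0.09, 0.36, 0, 0, 0, -0.69, 0.5], [0.15, 0.54, 0, 0, 0, -1.03, 0.5], [0.21, 0.71, 0, 0, 0, -1.38, 0.5]]
0.192 [[0.07, 0.17, 0, 0, 0, -0.34, 0.5], [0.14, 0.35, 0, 0, 0, -0.69, 0.5], [0.21, 0.52, 0, 0, 0, -1.03, 0.5], [0.29, 0.68, 0, 0, 0, -1.38, 0.5]]
0.312 [[0.09, 0.16, 0, 0, 0, -0.34, 0.5], [0.18, 0.33, 0, 0, 0, -0.69, 0.5], [0.27, 0.49, 0, 0, 0, -1.03, 0.5], [0.37, 0.64, 0, 0, 0, -1.38, 0.5]]
0.432 [[0.11, 0.15, 0, 0, 0, -0.34, 0.5], [0.21, 0.3, 0, 0, 0, -0.69, 0.5], [0.33, 0.45, 0, 0, 0, -1.03, 0.5], [0.45, 0.59, 0, 0, 0, -1.38, 0.5]]
0.552 [[0.12, 0.14, 0, 0, 0, -0.34, 0.5], [0.25, 0.28, 0, 0, 0, -0.69, 0.5], [0.38, 0.41, 0, 0, 0, -1.03, 0.5], [0.52, 0.54, 0, 0, 0, -1.38, 0.5]]
0.672 [[0.14, 0.12, 0, 0, 0, -0.34, 0.5], [0.28, 0.24, 0, 0, 0, -0.69, 0.5], [0.43, 0.36, 0, 0, 0, -1.03, 0.5], [0.58, 0.47, 0, 0, 0, -1.38, 0.5]]
```

Request:
jog_arm([
  [[0.02,0.18,0,0,0,-0.34,0.5],[0.05,0.37,0,0,0,-0.69,0.5],[0.08,0.55,0,0,0,-1.03,0.5],[0.12,0.73,0,0,0,-1.38,0.5]],
])

```text
time: 15.35
position: [0.4355, -0.0887, 0.303]
tool_rot: [[0.974, -0.227, 0.002], [-0.227, -0.974, -0.003], [0.003, 0.002, -1.0]]
contact_force: [2.5, -4.8, -0.1]
grip_width: 0.5
gripper_force: 1.9
```

Request:
jog_arm([
  [[0.04,0.18,0,0,0,-0.34,0.5],[0.09,0.36,0,0,0,-0.69,0.5],[0.15,0.54,0,0,0,-1.03,0.5],[0.21,0.71,0,0,0,-1.38,0.5]],
])

```text
time: 15.68
position: [0.4408, -0.0712, 0.303]
tool_rot: [[0.939, -0.343, 0.002], [-0.343, -0.939, -0.003], [0.003, 0.002, -1.0]]
contact_force: [1.2, -4.6, 0.3]
grip_width: 0.501
gripper_force: 1.9
```

Request:
jog_arm([
  [[0.07,0.17,0,0,0,-0.34,0.5],[0.14,0.35,0,0,0,-0.69,0.5],[0.21,0.52,0,0,0,-1.03,0.5],[0.29,0.68,0,0,0,-1.38,0.5]],
])

```text
time: 16.02
position: [0.4479, -0.0543, 0.303]
tool_rot: [[0.891, -0.453, 0.002], [-0.453, -0.891, -0.003], [0.003, 0.002, -1.0]]
contact_force: [0.4, -5.0, 0.8]
grip_width: 0.499
gripper_force: 1.9
```

Request:
jog_arm([
  [[0.09,0.16,0,0,0,-0.34,0.5],[0.18,0.33,0,0,0,-0.69,0.5],[0.27,0.49,0,0,0,-1.03,0.5],[0.37,0.64,0,0,0,-1.38,0.5]],
])

```text
time: 16.35
position: [0.457, -0.0385, 0.3029]
tool_rot: [[0.83, -0.557, 0.001], [-0.557, -0.83, -0.003], [0.003, 0.002, -1.0]]
contact_force: [0.5, -4.9, 1.1]
grip_width: 0.497
gripper_force: 1.9
```

Request:
jog_arm([
  [[0.11,0.15,0,0,0,-0.34,0.5],[0.21,0.3,0,0,0,-0.69,0.5],[0.33,0.45,0,0,0,-1.03,0.5],[0.45,0.59,0,0,0,-1.38,0.5]],
])

```text
time: 16.68
position: [0.4676, -0.025, 0.3027]
tool_rot: [[0.757, -0.653, -0.002], [-0.653, -0.757, -0.006], [0.002, 0.005, -1.0]]
contact_force: [-1.8, -8.8, 3.1]
grip_width: 0.498
gripper_force: 4.4
```

Request:
jog_arm([
  [[0.06,0.07,0,0,0,-0.17,0.5],[0.12,0.14,0,0,0,-0.34,0.5],[0.18,0.21,0,0,0,-0.5,0.5],[0.18,0.21,0,0,0,-0.5,0.5]],
])

```text
time: 17.02
position: [0.472, -0.0201, 0.3027]
tool_rot: [[0.728, -0.685, -0.003], [-0.685, -0.728, -0.006], [0.002, 0.006, -1.0]]
contact_force: [-3.1, -8.8, 3.7]
grip_width: 0.497
gripper_force: 4.1
```

Request:
jog_arm([
  [[0.06,0.07,0,0,0,-0.17,0.5],[0.13,0.13,0,0,0,-0.34,0.5],[0.19,0.2,0,0,0,-0.5,0.5],[0.26,0.26,0,0,0,-0.67,0.5],[0.26,0.26,0,0,0,-0.67,0.5]],
])

```text
time: 17.43
position: [0.4794, -0.0109, 0.3026]
tool_rot: [[0.688, -0.725, 0.0], [-0.725, -0.688, -0.0], [0.0, -0.0, -1.0]]
contact_force: [-0.1, -0.5, -0.4]
grip_width: 0.5
gripper_force: 0.3
```

Request:
jog_arm([
  [[0.07,0.07,0,0,0,-0.17,0.5],[0.14,0.13,0,0,0,-0.34,0.5],[0.2,0.19,0,0,0,-0.5,0.5],[0.27,0.25,0,0,0,-0.67,0.5],[0.34,0.31,0,0,0,-0.84,0.5]],
])

```text
time: 17.85
position: [0.4882, -0.0034, 0.3021]
tool_rot: [[0.633, -0.774, -0.001], [-0.774, -0.633, -0.0], [-0.001, 0.001, -1.0]]
contact_force: [-3.7, -1.4, 2.3]
grip_width: 0.5
gripper_force: 1.6
```

```bash
python3 - <<'E'
from h import *
im,d=read_camera("side"); cv2.imwrite("side5.png",im); c=im[180:330,230:410]; cv2.imwrite("pics/side5.png",cv2.resize(c,None,fx=4,fy=4,interpolation=cv2.INTER_CUBIC)); s=read_state(); print(s['position'],s['contact_force'],s['time'])
E
```

```text
[ 0.48846832 -0.00315113  0.30216549] [-2.55153635 -1.38356781  1.91809087] 17.9
```

View pics/side5.png

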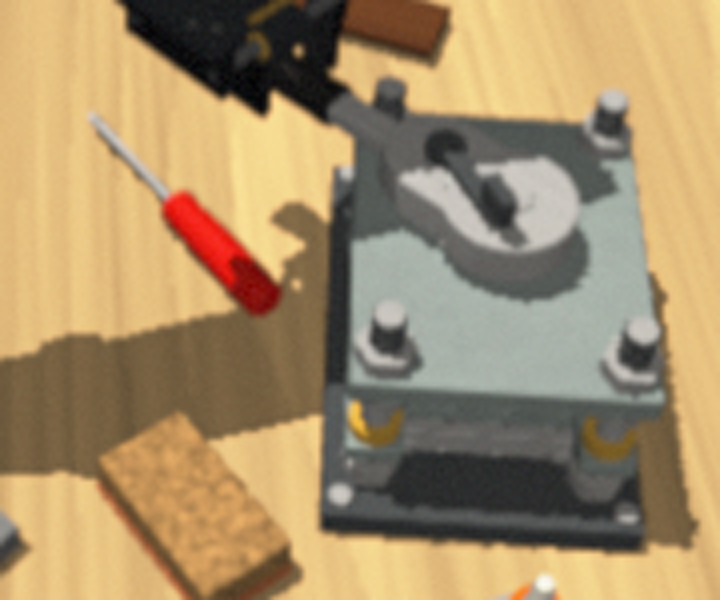

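The view shows the handle by the front-left post, at about +0.68, and the selector still right of the handle's line. I'm returning for another stroke to feel for the hard stop.

Request:
jog_arm([
  [[-0.44,-0.4,0,0,0,1.1,0.5],[-0.83,-0.85,0,0,0,2.2,0.5],[-1.19,-1.33,0,0,0,3.3,0.5],[-1.49,-1.84,0,0,0,4.4,0.5],[-1.75,-2.38,0,0,0,5.5,0.5]],
])

```text
time: 18.32
position: [0.4445, -0.0623, 0.3023]
tool_rot: [[0.922, -0.388, 0.001], [-0.388, -0.922, 0.002], [0.0, -0.002, -1.0]]
contact_force: [0.4, 1.6, -0.7]
grip_width: 0.504
gripper_force: 0.6
```

Request:
jog_arm([
  [[-0.2,-0.56,0,0,0,1.1,0.5],[-0.35,-1.14,0,0,0,2.2,0.5],[-0.44,-1.72,0,0,0,3.3,0.5],[-0.47,-2.32,0,0,0,4.4,0.5],[-0.45,-2.91,0,0,0,5.5,0.5]],
])

```text
time: 18.73
position: [0.4334, -0.1356, 0.3021]
tool_rot: [[0.997, 0.081, 0.0], [0.081, -0.997, 0.001], [0.0, -0.001, -1.0]]
contact_force: [-1.1, 1.9, 0.8]
grip_width: 0.499
gripper_force: 0.8
```

Request:
jog_arm([
  [[0,0,0,0,0,0,0.5],[0,0,0,0,0,0,0.5]],
])

```text
time: 18.9
position: [0.4337, -0.1357, 0.3022]
tool_rot: [[0.997, 0.072, 0.001], [0.072, -0.997, 0.001], [0.001, -0.001, -1.0]]
contact_force: [0.0, 0.3, 0.3]
grip_width: 0.502
gripper_force: 0.0
```

Request:
jog_arm([
  [[-0.02,0.3,0,0,0,-0.55,0.5],[-0.02,0.59,0,0,0,-1.1,0.5],[-0.02,0.59,0,0,0,-1.1,0.5]],
])

```text
time: 19.15
position: [0.4333, -0.1185, 0.3023]
tool_rot: [[1.0, -0.021, 0.001], [-0.021, -1.0, 0.001], [0.001, -0.001, -1.0]]
contact_force: [0.5, 0.3, -0.0]
grip_width: 0.5
gripper_force: 0.0
```

Request:
jog_arm([
  [[0.01,0.3,0,0,0,-0.55,0.5],[0.03,0.59,0,0,0,-1.1,0.5],[0.03,0.59,0,0,0,-1.1,0.5]],
])

```text
time: 19.4
position: [0.434, -0.1044, 0.3024]
tool_rot: [[0.993, -0.115, 0.001], [-0.115, -0.993, 0.0], [0.001, -0.0, -1.0]]
contact_force: [-0.6, -0.5, 0.3]
grip_width: 0.498
gripper_force: 0.0
```

Request:
jog_arm([
  [[0.04,0.3,0,0,0,-0.55,0.5],[0.09,0.58,0,0,0,-1.1,0.5],[0.09,0.58,0,0,0,-1.1,0.5]],
])

```text
time: 19.65
position: [0.4362, -0.0906, 0.3024]
tool_rot: [[0.978, -0.209, 0.0], [-0.209, -0.978, 0.0], [0.0, -0.0, -1.0]]
contact_force: [-1.1, 0.5, -1.2]
grip_width: 0.502
gripper_force: 0.0
```

Request:
jog_arm([
  [[0.06,0.29,0,0,0,-0.55,0.5],[0.14,0.57,0,0,0,-1.1,0.5],[0.14,0.57,0,0,0,-1.1,0.5]],
])

```text
time: 19.9
position: [0.4396, -0.078, 0.3024]
tool_rot: [[0.953, -0.302, 0.001], [-0.302, -0.953, -0.002], [0.001, 0.002, -1.0]]
contact_force: [0.8, -3.1, -0.7]
grip_width: 0.504
gripper_force: 1.6
```

Request:
jog_arm([
  [[0.07,0.26,0,0,0,-0.5,0.5],[0.07,0.26,0,0,0,-0.5,0.5]],
])

```text
time: 20.07
position: [0.4414, -0.0724, 0.3024]
tool_rot: [[0.939, -0.343, 0.001], [-0.343, -0.939, -0.003], [0.002, 0.002, -1.0]]
contact_force: [1.2, -5.6, -1.5]
grip_width: 0.5
gripper_force: 2.4
```

Request:
jog_arm([
  [[0.08,0.24,0,0,0,-0.5,0.5],[0.08,0.24,0,0,0,-0.5,0.5]],
])

```text
time: 20.23
position: [0.4434, -0.0671, 0.3024]
tool_rot: [[0.923, -0.384, 0.002], [-0.384, -0.923, -0.004], [0.003, 0.003, -1.0]]
contact_force: [1.4, -7.0, -1.8]
grip_width: 0.499
gripper_force: 3.2
```

Request:
jog_arm([
  [[0.08,0.24,0,0,0,-0.5,0.5],[0.08,0.24,0,0,0,-0.5,0.5]],
])

```text
time: 20.4
position: [0.4454, -0.0605, 0.3025]
tool_rot: [[0.905, -0.425, 0.001], [-0.425, -0.905, -0.002], [0.002, 0.001, -1.0]]
contact_force: [1.4, -4.1, -0.6]
grip_width: 0.498
gripper_force: 2.1
```

Request:
jog_arm([
  [[0.09,0.23,0,0,0,-0.5,0.5],[0.09,0.23,0,0,0,-0.5,0.5]],
])

```text
time: 20.57
position: [0.4476, -0.0533, 0.3025]
tool_rot: [[0.887, -0.463, 0.0], [-0.463, -0.887, 0.0], [0.0, -0.0, -1.0]]
contact_force: [-0.0, -2.0, 0.6]
grip_width: 0.503
gripper_force: 0.9
```

Request:
jog_arm([
  [[0.1,0.22,0,0,0,-0.5,0.5],[0.1,0.22,0,0,0,-0.5,0.5]],
])

```text
time: 20.73
position: [0.45, -0.0473, 0.3023]
tool_rot: [[0.866, -0.5, -0.0], [-0.5, -0.866, 0.001], [-0.001, -0.001, -1.0]]
contact_force: [-0.4, -0.4, -0.1]
grip_width: 0.497
gripper_force: 0.3
```

The force rose to about 8 N and then dropped off, as if the pawl skips or the screw yields. I'm measuring the selector and handle numerically from depth.

```bash
cat > sel.py <<'E'
from h import *
def sel(n="side",im=None,d=None,c=np.array([.586,-.126])):
    if im is None: im,d=read_camera(n)
    v,u=np.mgrid[150:300,280:400] if n=="side" else np.mgrid[100:220,260:400]
    P=world(n,np.c_[u.ravel(),v.ravel()],d[v,u].ravel()).reshape(*u.shape,3); col=im[v,u].astype(int)
    r=np.linalg.norm(P[...,:2]-c,axis=2); z=P[...,2]
    out={}
    m=(z>.168)&(z<.19)&(r<.045); out["tab"]=(m.sum(),np.median(P[m],0).round(4)) if m.sum() else 0
    m=(z>.153)&(z<.166)&(r<.055)&(col.max(2)<75); out["arm"]=(m.sum(),P[m].mean(0).round(4)) if m.sum() else 0
    # shank: z ~ .125-.15, 70<r<110
    m=(z>.13)&(z<.15)&(r>.072)&(r<.11)&(P[...,0]<c[0]-.03)
    m=m.astype(np.uint8); k,l,s,_=cv2.connectedComponentsWithStats(m)
    out["shank"]=[(int(s[i,4]),P[l==i].mean(0).round(4).tolist()) for i in range(1,k) if s[i,4]>8]
    return im,d,out
E
python3 - <<'E'
from sel import *
for n in ("side","top"):
    im,d,o=sel(n); cv2.imwrite(f"{n}6.png",im); np.save(f"{n}6.npy",d); print(n,o)
print(sel("top",cv2.imread("pics/top0.png"),np.load("top0.npy"))[2])
print(sel("side",cv2.imread("pics/side1.png"),np.load("side1.npy"))[2])
# image change under the crosshead
a=cv2.imread("pics/side1.png").astype(int);b=cv2.imread("side6.png").astype(int)
df=abs(a-b).max(2)[275:310,300:400]; print("front change",(df>25).sum(), np.argwhere(df>25).mean(0)+[275,300] if (df>25).any() else 0)
E
```

```text
side {'tab': (np.int64(81), array([ 0.5822, -0.1481,  0.1779])), 'arm': (np.int64(173), array([ 0.5597, -0.1215,  0.1612])), 'shank': [(57, [0.5386, -0.0433, 0.1407]), (162, [0.5028, -0.0867, 0.1436]), (83, [0.5148, -0.1954, 0.1425])]}
top {'tab': (np.int64(48), array([ 0.5806, -0.1465,  0.1799])), 'arm': (np.int64(187), array([ 0.5757, -0.1288,  0.1571])), 'shank': [(36, [0.5141, -0.1911, 0.1427])]}
{'tab': (np.int64(52), array([ 0.5855, -0.1046,  0.1791])), 'arm': (np.int64(144), array([ 0.5573, -0.1273,  0.1615])), 'shank': [(35, [0.5368, -0.0398, 0.1435]), (34, [0.5117, -0.1924, 0.1419]), (129, [0.498, -0.1468, 0.1457])]}
{'tab': (np.int64(69), array([ 0.5869, -0.1064,  0.1782])), 'arm': (np.int64(108), array([ 0.5667, -0.1212,  0.161 ])), 'shank': [(52, [0.5382, -0.0432, 0.14]), (192, [0.4989, -0.1495, 0.1438]), (82, [0.5147, -0.196, 0.1431])]}
front change 275 [292.59272727 317.98909091]
```

The tab is at (0.581, -0.147), so the selector is at about +0.43 and fully over. I continue the stroke in small steps to see what resists.

Request:
jog_arm([
  [[0.1,0.22,0,0,0,-0.5,0.5],[0.1,0.22,0,0,0,-0.5,0.5]],
])

```text
time: 21.0
position: [0.4523, -0.042, 0.3022]
tool_rot: [[0.843, -0.538, -0.0], [-0.538, -0.843, 0.0], [-0.001, -0.0, -1.0]]
contact_force: [-0.1, -1.1, -0.0]
grip_width: 0.501
gripper_force: 0.2
```

```bash
python3 - <<'E'
from sel import *
im,d,o=sel("side"); print(o); s=read_state(); print(s['position'],s['contact_force'],s['torque'])
a=cv2.cvtColor(cv2.imread("pics/side1.png"),6).astype(np.float32);b=cv2.cvtColor(im,6).astype(np.float32)
f=lambda n,y0,y1,x0,x1:print(n,np.round(cv2.phaseCorrelate(a[y0:y1,x0:x1],b[y0:y1,x0:x1],cv2.createHanningWindow((x1-x0,y1-y0),cv2.CV_32F)),2))
f("platen",276,300,330,384); f("base",296,316,310,394); f("post nut",255,275,315,335)
o=np.hstack([cv2.resize(x[262:318,305:400],None,fx=4.1,fy=4.1,interpolation=cv2.INTER_CUBIC) for x in (cv2.imread("pics/side1.png"),im)]); cv2.imwrite("pics/cmp7.png",o)
E
```

```text
{'tab': (np.int64(82), array([ 0.5806, -0.1479,  0.1775])), 'arm': (np.int64(175), array([ 0.559 , -0.1196,  0.1611])), 'shank': [(66, [0.5386, -0.0423, 0.1424]), (162, [0.5044, -0.0839, 0.1437]), (86, [0.5146, -0.1958, 0.1425])]}
[ 0.45219597 -0.04213098  0.30214383] [-0.24432623 -1.20034946  0.72903765] [ 0.01516474 -0.00324879  0.06843473]Traceback (most recent call last):
  File "<stdin>", line 5, in <module>
  File "<stdin>", line 4, in <lambda>
    return _wrapfunc(a, 'round', decimals=decimals, out=out)
    return _wrapit(obj, method, *args, **kwds)
    conv = _array_converter(obj)
ValueError: setting an array element with a sequence. The requested array has an inhomogeneous shape after 1 dimensions. The detected shape was (2,) + inhomogeneous part.
```

```bash
python3 - <<'E'
from sel import *
im,d=read_camera("side"); cv2.imwrite("side7.png",im); np.save("side7.npy",d)
o=np.hstack([cv2.resize(x[262:318,305:400],None,fx=4.1,fy=4.1,interpolation=cv2.INTER_CUBIC) for x in (cv2.imread("pics/side1.png"),im)]); cv2.imwrite("pics/cmp7.png",o)
d0=np.load("side1.npy")
for u in (345,355,365):
    for dd in (d0,d):
        v=np.arange(270,302,2); P=world("side",np.c_[np.full(len(v),u),v],dd[v,u]); print(u,P[:,2].round(3).tolist())
E
```

```text
345 [0.116, 0.115, 0.115, 0.115, 0.11, 0.104, 0.056, 0.037, 0.037, 0.038, 0.029, 0.022, 0.02, 0.02, 0.018, 0.018]
345 [0.116, 0.117, 0.115, 0.116, 0.112, 0.106, 0.058, 0.047, 0.038, 0.038, 0.029, 0.023, 0.018, 0.021, 0.018, 0.023]
355 [0.116, 0.116, 0.115, 0.116, 0.115, 0.11, 0.101, 0.021, 0.035, 0.035, 0.033, 0.026, 0.02, 0.019, 0.019, 0.019]
355 [0.113, 0.118, 0.118, 0.116, 0.114, 0.107, 0.102, 0.052, 0.035, 0.038, 0.032, 0.025, 0.018, 0.019, 0.02, 0.02]
365 [0.116, 0.115, 0.114, 0.114, 0.115, 0.108, 0.104, 0.058, 0.041, 0.038, 0.034, 0.027, 0.02, 0.021, 0.02, 0.02]
365 [0.116, 0.116, 0.114, 0.114, 0.115, 0.11, 0.103, 0.053, 0.047, 0.035, 0.035, 0.028, 0.019, 0.019, 0.019, 0.021]
```

View pics/cmp7.png

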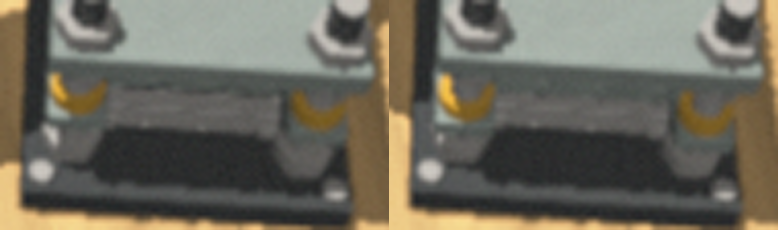

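Left is the start and right is now. The brass bushes sit at (80,95) and (467,97), almost unchanged. I'm measuring that shift numerically over the saved frames.

```bash
python3 - <<'E'
from h import *
for f in ("pics/side0.png","pics/side1.png","side4.png","side5.png" if 0 else "side6.png","side7.png"):
    im=cv2.imread(f); h=cv2.cvtColor(im,cv2.COLOR_BGR2HSV)
    out=[]
    for x0,x1 in((312,334),(372,396)):
        s=h[272:300,x0:x1]; m=(s[...,0]>12)&(s[...,0]<32)&(s[...,1]>110)&(s[...,2]>60)
        q=np.argwhere(m); out.append((len(q),(q.mean(0)+[272,x0]).round(2).tolist(),int(q[:,0].min()+272),int(q[:,0].max()+272)) if len(q) else 0)
    g=im[:,322:334].mean((1,2)); g2=im[278:304,340:375].mean((1,2)).round(0).astype(int).tolist()
    print(f,out); print(g2)
P=np.array([.586,-.126]);ex=np.array([.988,-.153]);ey=np.array([.153,.988])
for z in(.05,.06,.07,.08): print(z,pix("side",[*(P+ex*(-.06)+ey*(-.088)),z]).round(1))
E
```

```text
pics/side0.png [(65, [285.26, 323.42], 280, 289), (141, [290.92, 387.63], 284, 299)]
[124, 96, 82, 79, 77, 74, 77, 84, 90, 90, 92, 92, 90, 88, 87, 76, 59, 49, 46, 45, 45, 45, 44, 43, 43, 43]
pics/side1.png [(66, [285.29, 323.35], 280, 289), (141, [290.74, 387.55], 284, 299)]
[130, 100, 86, 83, 81, 78, 81, 88, 94, 95, 96, 96, 94, 92, 91, 80, 62, 52, 49, 48, 47, 48, 46, 46, 45, 45]
side4.png [(67, [285.21, 323.09], 280, 289), (138, [290.99, 387.6], 284, 299)]
[132, 102, 87, 84, 82, 79, 81, 89, 95, 96, 98, 97, 95, 93, 92, 80, 63, 53, 49, 48, 48, 48, 47, 46, 46, 45]
side6.png [(74, [286.3, 322.89], 280, 290), (146, [291.39, 387.16], 285, 299)]
[131, 101, 87, 84, 85, 84, 83, 84, 90, 94, 98, 98, 95, 94, 92, 80, 62, 52, 49, 48, 48, 48, 47, 46, 46, 46]
side7.png [(74, [286.22, 322.7], 280, 290), (148, [291.26, 387.15], 285, 299)]
[131, 101, 87, 84, 85, 84, 83, 84, 89, 94, 98, 97, 95, 94, 92, 81, 63, 52, 48, 48, 48, 48, 47, 46, 46, 46]
0.05 [[322.5 292.5]]
0.06 [[322.9 289.8]]
0.07 [[323.3 287. ]]
0.08 [[323.7 284.1]]
```

Request:
jog_arm([
  [[0.1,0.2,0,0,0,-0.5,0.5],[0.1,0.2,0,0,0,-0.5,0.5]],
])

```text
time: 21.27
position: [0.4548, -0.0376, 0.3022]
tool_rot: [[0.818, -0.575, -0.0], [-0.575, -0.818, -0.001], [0.0, 0.001, -1.0]]
contact_force: [-0.3, -2.0, -1.4]
grip_width: 0.499
gripper_force: 0.9
```

Request:
jog_arm([
  [[0.12,0.2,0,0,0,-0.5,0.5],[0.12,0.2,0,0,0,-0.5,0.5]],
])

```text
time: 21.43
position: [0.4578, -0.033, 0.3022]
tool_rot: [[0.792, -0.61, -0.0], [-0.61, -0.792, -0.001], [0.001, 0.001, -1.0]]
contact_force: [0.3, -3.7, -0.1]
grip_width: 0.506
gripper_force: 1.6
```

```bash
cat >> sel.py <<'E'
def ang(o,c=np.array([.586,-.126])):
    s=[np.array(p[:2]) for n,p in o["shank"] if n>100]
    if not s: return None
    h=s[0]-c; b=np.degrees(np.arctan2(h[1],h[0]))%360; th=171.2-b
    piv=c+.042*h/np.linalg.norm(h); e=o["tab"][1][:2]-piv
    return round(np.radians(th),3), round(np.radians(b-180-np.degrees(np.arctan2(e[1],e[0]))),3)
def bush(im):
    g=im[278:304,340:375].mean((1,2)); hh=cv2.cvtColor(im,cv2.COLOR_BGR2HSV)[272:300,312:334]
    m=(hh[...,0]>12)&(hh[...,0]<32)&(hh[...,1]>110)&(hh[...,2]>60)
    return np.argwhere(m)[:,0].mean().round(2)+272, g[3:11].round(1).tolist()
E
python3 - <<'E'
from sel import *
im,d,o=sel("side"); s=read_state(); print(s['time'],s['position'],s['contact_force'].round(1),s['torque'].round(2)); print("handle,selector",ang(o),bush(im))
E
```

```text
21.4833 [ 0.45775804 -0.03306423  0.30223182] [ 0.3 -4.3 -0.4] [-0.73 -0.03  0.09]
handle,selector (np.float64(0.387), np.float64(0.436)) (np.float64(286.36), [84.4, 85.4, 84.6, 82.9, 84.5, 89.7, 94.1, 98.1])
```

Request:
jog_arm([
  [[0.13,0.2,0,0,0,-0.5,0.5],[0.13,0.2,0,0,0,-0.5,0.5]],
])

```text
time: 21.65
position: [0.4611, -0.0284, 0.3023]
tool_rot: [[0.765, -0.645, -0.0], [-0.645, -0.765, -0.002], [0.001, 0.002, -1.0]]
contact_force: [-0.3, -5.5, -0.8]
grip_width: 0.503
gripper_force: 2.3
```

Request:
jog_arm([
  [[0.15,0.2,0,0,0,-0.5,0.5],[0.15,0.2,0,0,0,-0.5,0.5]],
])

```text
time: 21.82
position: [0.4647, -0.0239, 0.3022]
tool_rot: [[0.736, -0.677, -0.001], [-0.677, -0.736, -0.003], [0.001, 0.003, -1.0]]
contact_force: [-0.1, -7.5, -0.1]
grip_width: 0.496
gripper_force: 3.0
```

```bash
python3 - <<'E'
from sel import *
im,d,o=sel("side"); s=read_state(); print(s['time'],s['position'],s['contact_force'].round(1),s['torque'].round(2)); print("handle,selector",ang(o),bush(im))
E
```

```text
21.8667 [ 0.46462547 -0.02408576  0.30219676] [-1.  -6.8  0.8] [-1.37  0.07  0.14]
handle,selector (np.float64(0.459), np.float64(0.432)) (np.float64(286.32), [84.9, 85.0, 84.3, 82.4, 84.5, 89.3, 94.1, 97.7])
```

Request:
jog_arm([
  [[0.15,0.19,0,0,0,-0.5,0.5],[0.15,0.19,0,0,0,-0.5,0.5]],
])

```text
time: 22.03
position: [0.4686, -0.0184, 0.3023]
tool_rot: [[0.705, -0.709, -0.001], [-0.709, -0.705, -0.001], [0.0, 0.001, -1.0]]
contact_force: [-0.5, -4.2, -0.1]
grip_width: 0.503
gripper_force: 2.0
```

```bash
python3 - <<'E'
from sel import *
im,d,o=sel("side"); s=read_state(); print(s['time'],s['position'],s['contact_force'].round(1),s['torque'].round(2)); print("handle,selector",ang(o),bush(im))
E
```

```text
22.0833 [ 0.46848292 -0.01798113  0.30225654] [-0.2 -2.5 -0.3] [-0.59  0.08  0.06]
handle,selector (np.float64(0.505), np.float64(0.422)) (np.float64(286.41), [84.8, 85.2, 84.5, 82.6, 84.5, 89.6, 94.1, 98.0])
```

Request:
jog_arm([
  [[0.16,0.18,0,0,0,-0.5,0.5],[0.16,0.18,0,0,0,-0.5,0.5]],
])

```text
time: 22.25
position: [0.4727, -0.0126, 0.3023]
tool_rot: [[0.675, -0.738, 0.0], [-0.738, -0.675, 0.001], [-0.001, -0.001, -1.0]]
contact_force: [-0.7, -2.6, -0.7]
grip_width: 0.499
gripper_force: 1.1
```

```bash
python3 - <<'E'
from sel import *
im,d,o=sel("side"); s=read_state(); print(s['time'],s['position'],s['contact_force'].round(1),s['torque'].round(2)); print("handle,selector",ang(o),bush(im))
E
```

```text
22.3 [ 0.47252752 -0.0125552   0.30224944] [-0.5 -1.3 -0.6] [-0.1   0.07  0.07]
handle,selector (np.float64(0.655), np.float64(0.404)) (np.float64(286.28), [84.6, 85.3, 84.3, 82.9, 84.4, 89.6, 94.1, 97.9])
```

```bash
python3 - <<'E'
from sel import *
im,d=read_camera("side"); cv2.imwrite("side8.png",im)
for name,x0,x1 in(("L ear",317,322),("L gold",321,327),("R ear",377,382),("R gold",384,391)):
    for f in("pics/side1.png","side4.png","side8.png"):
        i=cv2.imread(f); print(name,f[-9:],i[284:302,x0:x1].mean((1,2)).round(0).astype(int).tolist())
# expected bottom edge pixels of a platen at dz
E
```

```text
L ear side1.png [125, 121, 114, 114, 136, 153, 136, 99, 91, 113, 128, 132, 124, 108, 95, 90, 90, 85]
L ear side4.png [126, 123, 114, 115, 138, 155, 137, 100, 91, 114, 130, 134, 126, 110, 96, 91, 90, 88]
L ear side8.png [136, 143, 138, 127, 122, 123, 141, 152, 114, 89, 98, 109, 105, 96, 90, 87, 89, 83]
L gold side1.png [92, 91, 85, 81, 84, 94, 100, 88, 82, 85, 90, 92, 95, 94, 92, 90, 84, 68]
L gold side4.png [92, 91, 85, 83, 85, 96, 102, 90, 83, 85, 91, 94, 95, 96, 95, 91, 85, 69]
L gold side8.png [92, 96, 94, 92, 91, 84, 88, 101, 101, 88, 83, 85, 93, 96, 94, 91, 85, 70]
R ear side1.png [79, 82, 85, 83, 82, 80, 78, 78, 83, 91, 89, 85, 84, 88, 91, 93, 93, 93]
R ear side4.png [82, 84, 83, 84, 83, 80, 78, 81, 84, 91, 90, 86, 85, 88, 93, 94, 95, 94]
R ear side8.png [80, 84, 84, 83, 85, 86, 83, 80, 80, 80, 85, 92, 90, 85, 84, 90, 94, 94]
R gold side1.png [83, 85, 88, 89, 89, 86, 85, 85, 85, 86, 88, 88, 84, 76, 70, 67, 63, 59]
R gold side4.png [84, 87, 89, 90, 89, 88, 86, 86, 86, 88, 89, 89, 84, 77, 70, 67, 64, 59]
R gold side8.png [83, 87, 90, 91, 91, 90, 89, 86, 84, 85, 86, 89, 88, 84, 78, 72, 64, 59]
```

The platen features dropped about 1.8–2 px, which is about 6.5 mm or 3.4 rad of screw. The screw is therefore at its hard end and the ratchet just skips. I'm releasing and clearing the arm for a final check.

Request:
jog_arm([
  [[0,0,0,0,0,0,0.2],[0,0,0,0,0,0,0.2],[0,0,0,0,0,0,0.2],[0,0,1.0,0,0,0,0.2],[0,0,2.3,0,0,0,0.2]],
])

```text
time: 22.77
position: [0.4712, -0.0129, 0.3579]
tool_rot: [[0.674, -0.739, -0.006], [-0.739, -0.674, 0.003], [-0.006, 0.003, -1.0]]
contact_force: [1.5, -0.1, 0.9]
grip_width: 0.768
gripper_force: 0.0
```

Request:
jog_arm([
  [[0,0,1.4,0,0,0,0.2],[0,0,2.8,0,0,0,0.2],[0,0,4.2,0,0,0,0.2],[0,0,5.4,0,0,0,0.2]],
])

```text
time: 23.1
position: [0.4725, -0.012, 0.4974]
tool_rot: [[0.675, -0.738, 0.002], [-0.738, -0.675, 0.001], [0.001, -0.002, -1.0]]
contact_force: [0.7, 0.6, 0.1]
grip_width: 0.803
gripper_force: 0.0
```

Request:
jog_arm([
  [[-0.1,-1.4,0,0,0,0.8,0.2],[-0.2,-2.8,0,0,0,1.6,0.2],[-0.3,-4.2,0,0,0,2.4,0.2],[-0.4,-5.6,0,0,0,3.2,0.2],[-0.5,-7.0,0,0,0,4,0.2]],
])

```text
time: 23.52
position: [0.46, -0.1889, 0.495]
tool_rot: [[0.888, -0.46, 0.001], [-0.46, -0.888, 0.001], [0.001, -0.001, -1.0]]
contact_force: [-0.0, -0.1, 0.6]
grip_width: 0.802
gripper_force: 0.0
```

Request:
jog_arm([
  [[-0.3,-1.4,0,0,0,0.8,0.2],[-0.6,-2.8,0,0,0,1.6,0.2],[-0.9,-4.2,0,0,0,2.4,0.2],[-1.2,-5.6,0,0,0,3.2,0.2],[-1.5,-7.0,0,0,0,4,0.2]],
])

```text
time: 23.93
position: [0.4225, -0.3641, 0.4948]
tool_rot: [[0.992, -0.129, 0.001], [-0.129, -0.992, 0.001], [0.001, -0.001, -1.0]]
contact_force: [0.2, 0.1, 0.2]
grip_width: 0.796
gripper_force: 0.0
```

```bash
python3 - <<'E'
from sel import *
im,d,o=sel("top"); s=read_state(); print(s['time'],s['position'],s['contact_force'].round(1)); print(o)
v,u=np.mgrid[100:250,230:300]; P=world("top",np.c_[u.ravel(),v.ravel()],d[v,u].ravel()).reshape(*u.shape,3); col=im[v,u].astype(int)
m=(abs(P[...,2]-.04)<.008)&(col[...,2]>col[...,0]+25)&(u<282); k,l,st,_=cv2.connectedComponentsWithStats(m.astype(np.uint8)); j=1+st[1:,4].argmax(); q=P[l==j]
y=(q[:,:2]-[.586,-.126])@[.153,.988]; x=(q[:,:2]-[.586,-.126])@[.988,-.153]; print("cheek end y'",np.percentile(y,[95,98,100]).round(4),"x'",x.min(),x.max())
d0=np.load("top0.npy"); i0=cv2.imread("pics/top0.png").astype(int)[v,u]; P=world("top",np.c_[u.ravel(),v.ravel()],d0[v,u].ravel()).reshape(*u.shape,3)
m=(abs(P[...,2]-.04)<.008)&(i0[...,2]>i0[...,0]+25)&(u<282); k,l,st,_=cv2.connectedComponentsWithStats(m.astype(np.uint8)); j=1+st[1:,4].argmax(); q=P[l==j]
print("before",np.percentile((q[:,:2]-[.586,-.126])@[.153,.988],[95,98,100]).round(4))
cv2.imwrite("pics/top9.png",cv2.resize(im[100:250,230:430],None,fx=4,fy=4,interpolation=cv2.INTER_CUBIC))
E
```

```text
23.9833 [ 0.41873718 -0.37222129  0.493674  ] [-2.6 -7.3 -0.6]
{'tab': (np.int64(47), array([ 0.5808, -0.1467,  0.1795])), 'arm': (np.int64(134), array([ 0.5578, -0.1183,  0.1617])), 'shank': [(37, [0.5369, -0.0386, 0.1415]), (131, [0.5059, -0.084, 0.1455]), (14, [0.5171, -0.195, 0.148]), (16, [0.5097, -0.1897, 0.1396])]}
cheek end y' [0.1426 0.1442 0.1451] x' -0.034120261196398875 0.03744335259186187
before [0.1708 0.1731 0.1751]
```

View pics/top9.png

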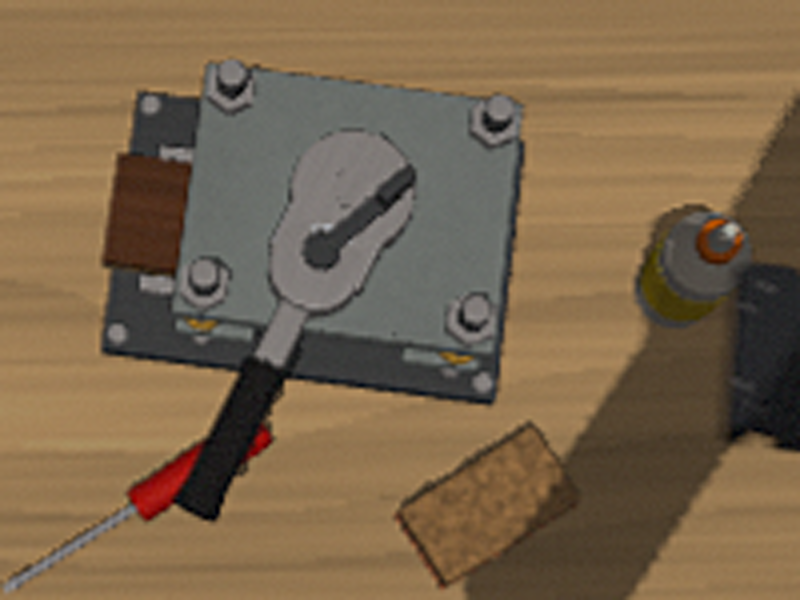

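The cheek's end is now at y' = 0.145 and was 0.175, so it is home. The selector is tightening and the bottle stands at (700,270) in the crop. The handle sits at about 0.33, though, and I left it at more than 0.5. I'm checking frame by frame where it was.

```bash
python3 - <<'E'
from sel import *
c=np.array([.586,-.126]); im,d,o=sel("side"); cv2.imwrite("side9.png",im); print(o["shank"],ang(o))
th=np.arange(-.1,.8,.05)
print(th.round(2).tolist())
for f in("pics/side1.png","side6.png","side7.png","side8.png","side9.png"):
    i=cv2.imread(f)
    for r in(.084,.105):
        P=[[*(c+r*np.array([np.cos(np.radians(171.2)-t),np.sin(np.radians(171.2)-t)])),.146] for t in th]
        p=pix("side",P).round().astype(int); print(f[-9:],r,[ "%d/%d"%(i[y-1:y+2,x-1:x+2].mean(),i[y-1:y+2,x-1:x+2,2].mean()-i[y-1:y+2,x-1:x+2,0].mean()) for x,y in p])
E
```

```text
[(47, [0.5403, -0.0439, 0.142]), (14, [0.5167, -0.0977, 0.1443]), (77, [0.5144, -0.196, 0.1418])] None
[-0.1, -0.05, 0.0, 0.05, 0.1, 0.15, 0.2, 0.25, 0.3, 0.35, 0.4, 0.45, 0.5, 0.55, 0.6, 0.65, 0.7, 0.75]
side1.png 0.084 ['87/-1', '87/-1', '87/-1', '87/0', '91/0', '141/5', '167/10', '186/57', '170/71', '147/53', '159/52', '155/16', '157/0', '135/2', '121/5', '157/8', '116/5', '105/5']
side1.png 0.105 ['194/100', '193/101', '192/101', '193/101', '193/102', '193/102', '195/101', '197/100', '197/101', '195/101', '192/101', '193/101', '194/102', '192/102', '191/101', '188/101', '183/101', '180/101']
side6.png 0.084 ['54/0', '60/-2', '55/-2', '54/0', '67/1', '95/4', '100/5', '101/5', '97/4', '96/4', '104/23', '93/15', '84/2', '84/0', '84/2', '91/4', '76/2', '72/2']
side6.png 0.105 ['195/101', '194/101', '194/101', '195/101', '179/95', '150/72', '98/9', '101/4', '97/3', '99/8', '149/67', '194/102', '196/101', '194/102', '193/101', '189/102', '184/101', '182/102']
side7.png 0.084 ['50/-1', '70/-1', '69/-1', '52/0', '55/1', '84/3', '93/4', '101/5', '100/5', '97/4', '97/8', '93/9', '85/2', '8
[... 257 characters left out ...]
['55/-1', '44/0', '47/0', '59/0', '66/0', '92/3', '110/10', '158/64', '156/78', '128/54', '105/25', '94/5', '98/4', '98/4', '96/4', '94/4', '73/2', '71/1']
side8.png 0.105 ['195/101', '194/101', '194/101', '194/102', '195/102', '195/101', '197/101', '199/100', '198/101', '189/102', '122/60', '87/7', '97/3', '96/3', '99/7', '136/53', '169/91', '183/101']
side9.png 0.084 ['56/29', '66/43', '69/51', '71/62', '61/48', '30/2', '26/-2', '25/-3', '22/-1', '26/0', '12/-2', '13/-1', '14/-1', '13/-2', '15/-1', '73/4', '78/2', '98/3']
side9.png 0.105 ['13/-1', '13/-1', '11/-3', '12/-2', '14/0', '15/0', '15/1', '14/-1', '13/-1', '13/0', '13/0', '15/0', '14/0', '13/-2', '13/-1', '14/-1', '14/-1', '13/0']
```

Request:
jog_arm([
  [[-1.1,-0.9,0,0,0,0,0.2],[-2.2,-1.8,0,0,0,0,0.2],[-3.3,-2.7,0,0,0,0,0.2],[-4.4,-3.6,0,0,0,0,0.2]],
])

```text
time: 24.37
position: [0.3122, -0.453, 0.4948]
tool_rot: [[0.991, -0.132, 0.001], [-0.132, -0.991, 0.001], [0.001, -0.001, -1.0]]
contact_force: [0.1, -0.6, 0.7]
grip_width: 0.801
gripper_force: 0.0
```

Request:
jog_arm([
  [[-1.1,-0.9,0,0,0,0,0.2],[-2.2,-1.8,0,0,0,0,0.2],[-3.3,-2.7,0,0,0,0,0.2],[-4.4,-3.6,0,0,0,0,0.2]],
])

```text
time: 24.7
position: [0.2022, -0.5433, 0.4949]
tool_rot: [[0.991, -0.132, 0.002], [-0.132, -0.991, 0.0], [0.002, -0.0, -1.0]]
contact_force: [0.9, -1.0, 0.5]
grip_width: 0.801
gripper_force: 0.0
```

```bash
python3 - <<'E'
from sel import *
im,d,o=sel("side"); cv2.imwrite("side10.png",im); print(ang(o),o["shank"])
print(ang(sel("top")[2]), read_state()["time"])
for f in("pics/side1.png","side6.png","side7.png","side8.png","side10.png"):
    i=cv2.imread(f).astype(float); print(f[-10:],i[284:302,317:322].mean((1,2)).round(0).astype(int).tolist(),i[284:302,377:382].mean((1,2)).round(0).astype(int).tolist())
E
```

```text
(np.float64(0.308), np.float64(0.432)) [(69, [0.5384, -0.042, 0.1422]), (161, [0.5039, -0.0852, 0.1436]), (78, [0.5141, -0.1956, 0.143])]
(np.float64(0.339), np.float64(0.426)) 24.8
/side1.png [125, 121, 114, 114, 136, 153, 136, 99, 91, 113, 128, 132, 124, 108, 95, 90, 90, 85] [79, 82, 85, 83, 82, 80, 78, 78, 83, 91, 89, 85, 84, 88, 91, 93, 93, 93]
side6.png [138, 142, 138, 127, 123, 123, 142, 151, 113, 89, 98, 108, 104, 96, 90, 88, 89, 83] [82, 83, 84, 83, 85, 86, 84, 81, 79, 81, 85, 91, 89, 85, 84, 90, 94, 94]
side7.png [137, 143, 138, 127, 123, 123, 142, 151, 113, 89, 98, 108, 105, 96, 90, 88, 88, 82] [82, 85, 84, 84, 86, 86, 83, 80, 79, 80, 84, 90, 90, 85, 84, 89, 94, 95]
side8.png [136, 143, 138, 127, 122, 123, 141, 152, 114, 89, 98, 109, 105, 96, 90, 87, 89, 83] [80, 84, 84, 83, 85, 86, 83, 80, 80, 80, 85, 92, 90, 85, 84, 90, 94, 94]
side10.png [133, 138, 135, 123, 118, 119, 137, 146, 109, 87, 93, 105, 101, 92, 87, 85, 84, 81] [79, 81, 81, 82, 83, 82, 81, 77, 76, 78, 82, 87, 87, 81, 82, 87, 91, 90]
```

```bash
python3 -c "
from bench import *
print(sign_off())"
```

```text
the job is handed in; nothing more can be done
None
```

I handed the job in at about 25 s; I wasn't shown a verdict. The cheek is home against the stop, the selector is on tightening, the glue bottle is still standing, and the platen is down about 6.5 mm and no longer moves. The one doubt is the handle: instead of stopping dead, it met rising resistance (about 9 N at the grip) and then gave way, which I take as the ratchet skipping with the screw at its hard end.

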